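Refill the dog-treat box on the hall console

ROBOT

A 6-joint arm with a two-finger parallel gripper is mounted at the origin on the work surface. World frame = base frame: x ahead of the robot, y to its left, z up, the work surface at z = 0. Lengths are in m, angles in rad, forces in N, time in s.
With the tool pointing down it reaches from about 0.35 to 0.975 m from the base axis. Payload 4.9 kg.
Tool frame: the origin (TCP) lies at the very end of the fingers, on their centre line; the grasp point (between the pads) lies 19 mm behind it (ctrl.tcp_to_grasp is the z of the grasp point in the tool frame, in m); z points along the fingers, y is the line along which they close (so a half turn about z gives the same grasp; the last joint's range is limited). The gripper opens to 85 mm and grips with 20 to 120 N. Pads are 22 mm wide; open, the fingers measure 114 mm over their backs; the gripper's body (76 mm by 85 mm) begins 54 mm behind the grasp point. The pads swing forward as they close: fully open they stand 13 mm farther back than shut.
Start: joints at [-1.409, 0.053, 1.613, -0, 1.476, -0.119], TCP at [0.173, -0.601, 0.198] pointing down, gripper open.
Joint ranges: [-3.01, 3.01], [-1.01, 2.22], [0.06, 2.58], [-1.02, 4.17], [0.09, 2.62], [-3.14, 3.14]. Speed limits (rad/s): [2.57, 2.57, 3.14, 3.14, 3.14, 3.14].

INTERFACE

Orientations are given as a rotation vector (axis times angle).
In Python, from station import ctrl, eyes, job, nets gives the robot as it stands. The module is installed in compiled form; this text tells all that it offers.
- The arm moves only by the tool jog_arm, never from a script. Its argument "commands" is one flat list of numbers, 7 for each row, row after row: the shift along the tool's x, y, z each as a share of 0.06 m, from -1 to 1, then the turn, a rotation vector about the tool's x, y, z each as a share of 0.1 rad, from -1 to 1, then the finger opening in mm, from 0 to 85.4. In form: [x, y, z, ax, ay, az, grip, x, y, z, ax, ay, az, grip, ...]. A call has 1 to 20 rows; each row shifts and turns the commanded pose from where the row before left it, along the tool's axes as they then stand; what a row does not reach is not made up. A row lasts 1/8 s, in which the tool goes at most 62.5 mm and 10.7 degrees, less where a joint would pass 70% of its speed; a pose out of reach is approached as far as the arm can. A call with a number of a shift or a turn outside -1 to 1 is refused whole. A call with a gripper value outside its range is refused whole. The fingers move at their own pace and stop on an object; "newtons" is the grip in N (left out, the last holds). Time passes only in rows, so rows that do not move let the fingers close. It gives the time, the measured TCP pose, the force, the opening and the grip force at its end, in the units of the state.
- ctrl.get_obs(): the state, without advancing time (a new reading comes with each control period).
- eyes.get_image(name): name is "side" or "top"; returns a dict with "image" (480x640x3 uint8, red, green, blue), "z_map" (480x640 float32, m along the optical axis (not along the pixel's ray), 0 where there is no reading), "K" (3x3 intrinsics, pixels), "dist_coeffs" ([k1, k2, p1, p2, k3] as OpenCV has them; the pictures are not rectified), "cam_to_world" (4x4, takes a point from camera to world coordinates). Camera axes: x right, y up, looking along -z (the intrinsics and any distortion apply to the point x, -y, -z); pixel columns grow to the right and rows downward; lengths in m; the calibration is good to about 2 mm. A picture is of the moment at which its call begins.
- job.finish_job(): hands the job in; it is judged then, once.
Trained networks look in the newest picture that a camera, given by its name, has taken for a name from the list of things; names that differ only in an ending like _2 or _b are one class to them, and where a whole thing is asked for, a point or a joint stands for the part that bears it (a point fixed in the world has none). Each returns a list of dicts, best first, with "p" (0 to 1); they miss things now and then, are a little off and sometimes report something else, mostly with a low value. They report only what shows in the picture. A call takes as long as a camera call.
- nets.silhouettes(camera, name): "mask" (480x640 bool, what is visible of it) and "bbox" ([left, top, right, bottom] in pixels, round what is visible of it).
The state is a dict: "t": time; "q": joint angles; "dq": joint speeds; "effort": joint torques, N m; "tool_pos": TCP position; "tool_rot": TCP orientation; "contact_force": force on the tool from outside, world axes, zero at the start; "wrist_torque": the same for the moment, N m; "opening": finger opening in m; "grip_force": force on a finger pad.
Only numpy, scipy, OpenCV 4.12 (cv2) and the standard library are available. Lean on these libraries where they do the work, as an engineer would, in place of code of your own. Each camera call takes 0.05 s, during which the arm holds its last target. There are 200 camera calls.

TASK

Refill the dog's treat box: slide its lid off and lay it on the console, then use the scoop to move every biscuit from the grey tub into the wooden box, without touching the biscuits with the gripper. Slide the lid back into its grooves until it is fully home, and leave the scoop standing in the empty tub. Leave the bowl, the candle jar and the brush where they are.

Things in the scene. Friction and masses are not known exactly. Their poses are not given: they have to be found in the camera images.
- tub: open grey plastic storage tub, fixed, 288 mm long (x) x 116 wide (y) x 56 high, upright walls 4 thick, inside 280 x 108; the biscuits lie on its floor, in its +x half and middle. Origin: on its underside, on the centre line in y but not the middle in x, z up. Inner floor at z = 4, from the end wall at x = -165 to the end wall at x = +115
- box: wooden treat box, fixed, 200 mm long (x) x 150 wide (y) x 96 high, open on top. Origin: centre of its underside; x points from the lid's entry end to the closed end. Inner floor at z = 8. Side walls 16 thick (inner faces y = +-59). Entry end wall (-x) 12 thick, only 78 high; closed end wall (+x) 96 high, inner face x = +92
- box_entry (a point): middle of the top edge of the low entry wall, at x = -100, y = 0, z = 78 mm of the box; box axes. Along both side walls run grooves for the lid, z = 78 to 88, 8 deep (134 between their bottoms), open at this end, under 8 thick lips (mouth between lips 118 wide). The lid slides in here toward +x to the closed end, and out toward -x
- lid: flat wooden sliding lid, 190 mm long (x) x 130 wide (y) x 7 thick, 0.11 to 0.18 kg, loose; at the start it sits in the box's grooves, shut or up to 50 mm open. Origin: centre of its underside, z up. Its +x end enters the box first; the pull bar is near its -x end. Fully home its origin is at x = -3, y = 0, z = 78 of the box, x along the box's x
- lid_grip (a point): middle of the lid's pull bar (14 mm along x, 56 along y, 22 high, on the lid's top face), at x = -55, z = 18 of the lid; lid axes
- scoop: flat-bottomed aluminium scoop, 0.11 to 0.16 kg, loose. Origin: centre of the underside of its bowl; x points to the open front (nose), z up. Bowl 80 mm long x 92 wide, metal 2.5 thick (floor 1.5 at the nose), back wall 45 high, sides 36 high, sloping down to nothing over the front 35. Biscuits slide out when it is tipped 25 degrees or more
- scoop_grip (a point): point to hold the scoop by, on the middle line of its wooden handle, at x = -101, z = 107 mm of the scoop; scoop axes. The handle is a bar 20 wide (y) x 16 thick, 125 long, rising backward at 50 degrees from x = -40, z = 34 to x = -120, z = 130
- scoop_nose (a point): middle of the front lower edge of the scoop, at x = +40, z = 0 mm of the scoop; scoop axes
- keybowl: white ceramic bowl 120 mm across, 45 high (bystander); origin at the centre of its underside
- candle: amber glass candle jar, 80 mm across, 85 high (bystander); origin at the centre of its underside
- dogbrush: grooming brush with a wooden handle, 190 mm long, lying flat (bystander); origin on its underside
- biscuit0: brown bone-shaped dog biscuit, 38 mm long (x) x 29 wide (y) x 22 thick (z), rounded all over, 16 g, slippery; origin at its centre. Six to nine of the nine are present; absent ones read None
- biscuit1: brown bone-shaped dog biscuit, 38 mm long (x) x 29 wide (y) x 22 thick (z), rounded all over, 16 g, slippery; origin at its centre. Six to nine of the nine are present; absent ones read None
- biscuit2: brown bone-shaped dog biscuit, 38 mm long (x) x 29 wide (y) x 22 thick (z), rounded all over, 16 g, slippery; origin at its centre. Six to nine of the nine are present; absent ones read None
- biscuit3: brown bone-shaped dog biscuit, 38 mm long (x) x 29 wide (y) x 22 thick (z), rounded all over, 16 g, slippery; origin at its centre. Six to nine of the nine are present; absent ones read None
- biscuit4: brown bone-shaped dog biscuit, 38 mm long (x) x 29 wide (y) x 22 thick (z), rounded all over, 16 g, slippery; origin at its centre. Six to nine of the nine are present; absent ones read None
- biscuit5: brown bone-shaped dog biscuit, 38 mm long (x) x 29 wide (y) x 22 thick (z), rounded all over, 16 g, slippery; origin at its centre. Six to nine of the nine are present; absent ones read None
- biscuit6: brown bone-shaped dog biscuit, 38 mm long (x) x 29 wide (y) x 22 thick (z), rounded all over, 16 g, slippery; origin at its centre. Six to nine of the nine are present; absent ones read None
- biscuit7: brown bone-shaped dog biscuit, 38 mm long (x) x 29 wide (y) x 22 thick (z), rounded all over, 16 g, slippery; origin at its centre. Six to nine of the nine are present; absent ones read None
- biscuit8: brown bone-shaped dog biscuit, 38 mm long (x) x 29 wide (y) x 22 thick (z), rounded all over, 16 g, slippery; origin at its centre. Six to nine of the nine are present; absent ones read None

How it is judged:
On the way, in this order (a step that is already met when the one before it is completed fails the run):
1. the lid is off the box and lies flat on the console (height (world z) of lid below 0.02 m and angle between lid's own z axis and vertical below 0.1 rad), for 0.2 s.
2. every biscuit is in the treat box (x of biscuit0 in the frame of box between -0.092 and 0.094 m and y of biscuit0 in the frame of box between -0.062 and 0.062 m and z of biscuit0 in the frame of box between 0.008 and 0.076 m and x of biscuit1 in the frame of box between -0.092 and 0.094 m and y of biscuit1 in the frame of box between -0.062 and 0.062 m and z of biscuit1 in the frame of box between 0.008 and 0.076 m and x of biscuit2 in the frame of box between -0.092 and 0.094 m and y of biscuit2 in the frame of box between -0.062 and 0.062 m and z of biscuit2 in the frame of box between 0.008 and 0.076 m and x of biscuit3 in the frame of box between -0.092 and 0.094 m and y of biscuit3 in the frame of box between -0.062 and 0.062 m and z of biscuit3 in the frame of box between 0.008 and 0.076 m and x of biscuit4 in the frame of box between -0.092 and 0.094 m and y of biscuit4 in the frame of box between -0.062 and 0.062 m and z of biscuit4 in the frame of box between 0.008 and 0.076 m and x of biscuit5 in the frame of box between -0.092 and 0.094 m and y of biscuit5 in the frame of box between -0.062 and 0.062 m and z of biscuit5 in the frame of box between 0.008 and 0.076 m and x of biscuit6 in the frame of box between -0.092 and 0.094 m and y of biscuit6 in the frame of box between -0.062 and 0.062 m and z of biscuit6 in the frame of box between 0.008 and 0.076 m and x of biscuit7 in the frame of box between -0.092 and 0.094 m and y of biscuit7 in the frame of box between -0.062 and 0.062 m and z of biscuit7 in the frame of box between 0.008 and 0.076 m and x of biscuit8 in the frame of box between -0.092 and 0.094 m and y of biscuit8 in the frame of box between -0.062 and 0.062 m and z of biscuit8 in the frame of box between 0.008 and 0.076 m), for 0.3 s.
3. the lid is slid fully home in the grooves over the biscuits (x of lid in the frame of box between -0.009 and 0.004 m and y of lid in the frame of box between -0.005 and 0.005 m and z of lid in the frame of box between 0.075 and 0.083 m and angle between the x axis of lid and the x axis of box, either way round below 0.06 rad and angle between lid's own z axis and vertical below 0.06 rad), for 0.2 s.
At the end, for the whole second after the job is handed in: All biscuits that are present are inside the treat box below the lid; the lid is in its grooves and within 6 mm of fully home; the scoop stands on the tub's floor, upright within 20 degrees, released; lid and scoop are at rest (all of step 2 and all of step 3 and linear speed of each of lid, scoop below 0.02 m/s and x of scoop in the frame of tub between -0.14 and 0.09 m and y of scoop in the frame of tub between -0.03 and 0.03 m and z of scoop in the frame of tub between -0.002 and 0.03 m and angle between scoop's own z axis and vertical below 0.35 rad); the robot touches nothing.
It fails at once if the gripper touches a biscuit (contact force between the fingers and biscuit0 above 0.5 N or contact force between the fingers and biscuit1 above 0.5 N or contact force between the fingers and biscuit2 above 0.5 N or contact force between the fingers and biscuit3 above 0.5 N or contact force between the fingers and biscuit4 above 0.5 N or contact force between the fingers and biscuit5 above 0.5 N or contact force between the fingers and biscuit6 above 0.5 N or contact force between the fingers and biscuit7 above 0.5 N or contact force between the fingers and biscuit8 above 0.5 N).
It fails at once if a bystander (bowl, candle jar, brush) is moved by more than 30 mm or tipped over (distance of any of keybowl, candle, dogbrush from where it was at the start of the episode above 0.03 m or angle between any of keybowl, candle, dogbrush's own z axis and vertical above 0.5 rad).
Of biscuit0, biscuit1, biscuit2, biscuit3, biscuit4, biscuit5, biscuit6, biscuit7, biscuit8 only 6 to 9 are there at a start; the rules pass over those that are not, and their reading is None.
At some moment in a run one of lid, scoop may be knocked a few centimetres aside while the robot is not near it.
It also fails if it takes over 210 s, if anything falls off the work surface, if the arm or the gripper's body presses on something with over 40 N, if the wrist force passes 120 N, or if a joint passes its speed limit or range.

## Working session

There is one attempt and no reset: what is moved stays moved. The work goes in short steps, Python scripts to look and compute and a tool call to move; the robot and the scene stay as the last step left them, time stands still between calls to the robot, and variables do not carry over. Pictures are saved under pics/ and viewed, at most 14 in all, crops included, and the job is handed in when it is done.

Besides the shell and the picture viewer there is one more tool, called after ">>>" as name(argument=value, ...), one argument or row to a line, values as JSON. jog_arm: Moves the arm, as the interface text tells. Shift numbers are shares of 0.06 m and turn numbers shares of 0.1 rad, none past 1 either way. Its arguments: {"type":"object","properties":{"commands":{"type":"array","items":{"type":"number"}},"newtons":{"type":"number"}},"required":["commands"]}

```bash
mkdir -p pics
cat > h.py <<'E'
import numpy as np, cv2
from scipy.spatial.transform import Rotation as R
from station import ctrl, eyes, job, nets
def grab(c,save=None):
    d=eyes.get_image(c)
    if save: cv2.imwrite('pics/'+save,d['image'][:,:,::-1])
    return d
def cloud(d):
    v,u=np.mgrid[0:480,0:640]
    p=cv2.undistortPoints(np.stack([u,v],-1).reshape(-1,1,2).astype(np.float64),d['K'],np.array(d['dist_coeffs'])).reshape(480,640,2)
    z=d['z_map']
    P=np.stack([p[...,0]*z,-p[...,1]*z,-z],-1)
    T=d['cam_to_world']; W=P@T[:3,:3].T+T[:3,3]
    W[z<=0]=np.nan
    return W
def proj(d,pts):
    T=np.linalg.inv(d['cam_to_world']); p=np.asarray(pts)@T[:3,:3].T+T[:3,3]
    p=p*[1,-1,-1]
    return cv2.projectPoints(p.reshape(-1,1,3),np.zeros(3),np.zeros(3),d['K'],np.array(d['dist_coeffs']))[0].reshape(-1,2)
E
python3 - <<'E'
from h import *
for c in ['top','side']:
    d=grab(c,c+'0.png'); W=cloud(d); np.save(c+'W.npy',W)
    print(c,d['cam_to_world'][:3,3].round(3))
    for n in ['tub','box','lid','scoop','keybowl','candle','dogbrush','biscuit0']:
        for r in nets.silhouettes(c,n)[:9 if n[0:2]=='bi' else 1]:
            m=r['mask']; w=W[m]; w=w[~np.isnan(w[:,0])]
            rect=cv2.minAreaRect((w[:,:2]*1000).astype(np.float32)) if len(w)>5 else None
            print(n,round(r['p'],2),np.array(r['bbox']).astype(int),np.percentile(w,[2,50,98],axis=0).round(3).tolist(),[np.round(x,1).tolist() for x in rect])
print(ctrl.get_obs()['tool_rot'],ctrl.tcp_to_grasp)
E
```

```text
top [0.343 0.027 1.617]
tub 0.68 [177 204 261 307] [[0.413, 0.206, -0.003], [0.527, 0.317, 0.006], [0.685, 0.432, 0.061]] [[553.1, 325.7], [317.0, 135.3], 33.2]
box 0.82 [366 198 442 258] [[0.533, -0.35, 0.001], [0.581, -0.292, 0.091], [0.691, -0.149, 0.101]] [[625.0, -262.9], [227.2, 179.3], 84.4]
lid 0.82 [361 204 425 249] [[0.559, -0.314, 0.077], [0.616, -0.221, 0.084], [0.677, -0.131, 0.105]] [[615.8, -222.8], [190.4, 129.6], 85.3]
scoop 0.61 [392 276 441 312] [[0.378, -0.365, -0.006], [0.432, -0.316, 0.004], [0.47, -0.213, 0.13]] [[434.0, -285.0], [163.6, 91.6], 74.4]
keybowl 0.61 [275 156 316 194] [[0.735, 0.024, 0.0], [0.796, 0.078, 0.019], [0.845, 0.13, 0.048]] [[789.1, 76.2], [121.0, 118.4], 24.7]
candle 0.76 [136 279 170 305] [[0.394, 0.472, -0.002], [0.431, 0.499, 0.081], [0.47, 0.544, 0.091]] [[434.6, 519.2], [89.4, 95.5], 16.8]
dogbrush 0.63 [359 205 427 248] [[0.56, -0.313, 0.077], [0.617, -0.221, 0.084], [0.677, -0.131, 0.105]] [[616.1, -222.6], [189.8, 129.6], 85.5]
biscuit0 0.63 [194 238 203 250] [[0.57, 0.359, 0.014], [0.585, 0.374, 0.023], [0.601, 0.39, 0.031]] [[5
[... 2049 characters left out ...]
 0.014], [0.645, 0.362, 0.023], [0.662, 0.375, 0.028]] [[648.1, 360.3], [26.5, 32.0], 38.3]
biscuit0 0.61 [272 339 283 353] [[0.529, 0.275, 0.014], [0.542, 0.292, 0.023], [0.558, 0.305, 0.028]] [[543.7, 289.6], [25.1, 33.4], 30.8]
biscuit0 0.45 [236 338 253 355] [[0.581, 0.298, 0.002], [0.595, 0.325, 0.022], [0.615, 0.34, 0.028]] [[602.2, 316.4], [28.5, 51.8], 33.8]
biscuit0 0.4 [229 356 240 364] [[0.583, 0.363, 0.021], [0.591, 0.372, 0.025], [0.602, 0.379, 0.028]] [[591.9, 372.1], [24.1, 14.7], 31.6]
biscuit0 0.39 [206 363 226 369] [[0.605, 0.379, 0.013], [0.619, 0.392, 0.025], [0.634, 0.406, 0.028]] [[620.9, 397.6], [46.0, 31.6], 86.5]
[3.11066795e+00 4.39635097e-01 3.36970328e-05] -0.0187
```

Run:
```python
import cv2
a=cv2.imread('pics/top0.png')[140:330,120:460]; cv2.imwrite('pics/top0c.png',cv2.resize(a,None,fx=2.3,fy=2.3,interpolation=cv2.INTER_CUBIC))
a=cv2.imread('pics/side0.png'); cv2.imwrite('pics/side0c.png',cv2.resize(a[140:480,170:470],None,fx=1.75,fy=1.75,interpolation=cv2.INTER_CUBIC))
```

```text
(no output)
```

View pics/top0c.png

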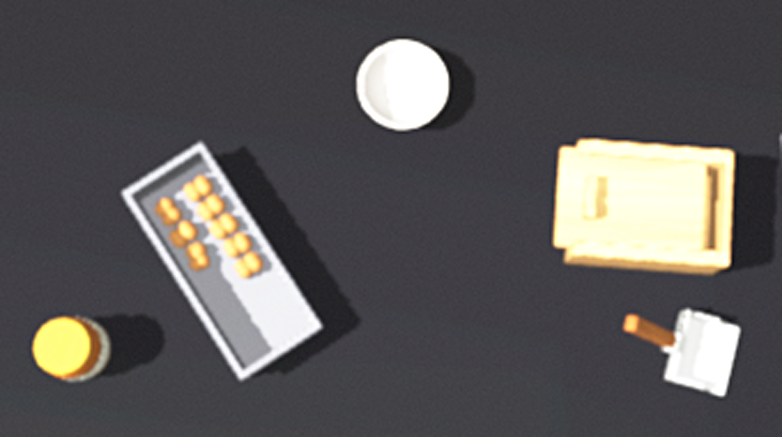

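View pics/side0c.png

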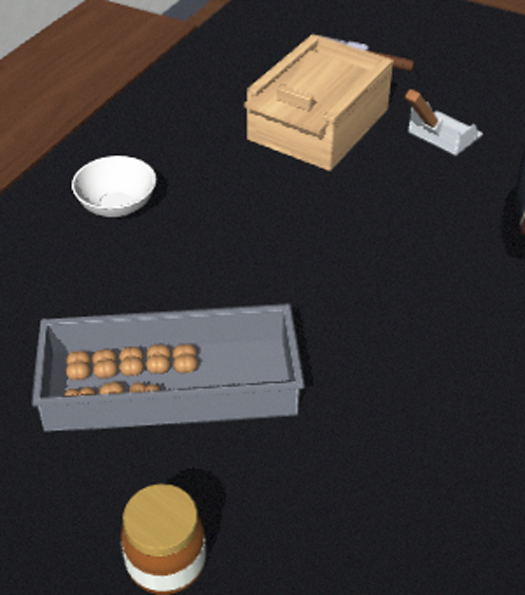

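The top view shows 8 biscuits in the tub (a row of 5 and a row of 3) at its far-left end. The lid sticks out about 20 mm at the box's +y end, around crop pixel (560,200). The scoop's handle points to +y. Next I fit the poses.

```bash
cat >> h.py <<'E'
def rect(w):
    c,s,a=cv2.minAreaRect((w[:,:2]*1000).astype(np.float32))
    if s[0]<s[1]: s=(s[1],s[0]); a+=90
    return np.round(c,1),np.round(s,1),round((a+90)%180-90,2)
def pick(W,lo,hi,x0,x1,y0,y1):
    w=W.reshape(-1,3); w=w[~np.isnan(w[:,0])]
    return w[(w[:,2]>lo)&(w[:,2]<hi)&(w[:,0]>x0)&(w[:,0]<x1)&(w[:,1]>y0)&(w[:,1]<y1)]
class Plan:
    """world waypoints -> rows in tool axes/units"""
    def __init__(s,p=None,r=None):
        o=ctrl.get_obs(); s.p=np.array(o['tool_pos'] if p is None else p); s.r=R.from_rotvec(o['tool_rot']) if r is None else r; s.rows=[]
    def to(s,p,r=None,grip=85,step=.045,turn=.09,n=None):
        r=s.r if r is None else r; p=np.asarray(p,float); p0=s.p.copy(); r0=s.r; dv=(r0.inv()*r).as_rotvec()
        n=n or max(1,int(np.ceil(max(np.linalg.norm(p-p0)/step,np.linalg.norm(dv)/turn))))
        for i in range(1,n+1):
            pi=p0+(p-p0)*i/n; ri=r0*R.from_rotvec(dv*i/n)
            a=np.round(s.r.inv().apply(pi-s.p)/.06,2); b=np.round((s.r.inv()*ri).as_rotvec()/.1,2)
            s.p=s.p+s.r.apply(a*.06); s.r=s.r*R.from_rotvec(b*.1)
            s.rows.append([*(a+0),*(b+0),grip])
        return s
    def wait(s,n,grip):
        s.rows+= [[0]*6+[grip]]*n; return s
    def show(s):
        print(len(s.rows)); 
        for k in range(0,len(s.rows),20): print('['+', '.join('%g'%x for r in s.rows[k:k+20] for x in r)+']')
def down(yaw,tilt=0,head=None):
    """tool down with tool-y at world angle yaw (rad); tilt: tool z leans toward heading yaw-90deg"""
    y=np.array([np.cos(yaw),np.sin(yaw),0]); h=np.array([np.sin(yaw),-np.cos(yaw),0])
    z=np.sin(tilt)*h-np.cos(tilt)*np.array([0,0,1]); x=np.cross(y,z)
    return R.from_matrix(np.stack([x,y,z],1))
E
python3 - <<'E'
from h import *
for c in ['top','side']:
    W=np.load(c+'W.npy'); print(c)
    print('tub',rect(pick(W,.047,.065,.38,.73,.17,.46)))
    print('boxrim',rect(pick(W,.0925,.100,.5,.73,-.38,-.12)))
    w=pick(W,.08,.0895,.5,.73,-.38,-.12); print('lid',rect(w),w[:,1].max(), np.median(w[:,2]))
    w=pick(W,.102,.115,.5,.73,-.38,-.12); print('bar',rect(w),np.median(w[:,2]))
    w=pick(W,.05,.14,.35,.5,-.38,-.12); i=w[:,2]; 
    for a in (.05,.075,.1): print('handle',a,np.median(w[(i>a)&(i<a+.03)],axis=0).round(4))
    w=pick(W,-.01,.048,.35,.5,-.38,-.2)
    import json
    w=pick(W,.006,.045,.35,.5,-.38,-.2); print('scoopbowl',rect(w))
E
```

```text
top
tub (array([548.4, 317.8]), array([301.3, 127. ]), 33.65)
boxrim (array([ 615.6, -243.6]), array([213.5, 153.6]), 85.26)
lid (array([ 614.5, -239.7]), array([224.1, 151.9]), 85.5) -0.12445423471638743 0.08445182406044016
bar (array([ 609. , -251.8]), array([184.6, 141.5]), 84.13) 0.10568951306505148
handle 0.05 [ 0.4364 -0.2718  0.0636]
handle 0.075 [ 0.442  -0.2508  0.0908]
handle 0.1 [ 0.4499 -0.227   0.1175]
scoopbowl (array([ 425.5, -289.2]), array([169.4, 148. ]), 89.72)
side
tub (array([548.6, 317.6]), array([296.6, 128.9]), 33.65)
boxrim (array([ 616.6, -248.5]), array([206.4, 152.8]), 85.52)
lid (array([ 616.7, -235.6]), array([227.1, 151.5]), 84.99) -0.12037006466609368 0.08497867392053038
bar (array([ 622.2, -164.2]), array([55.5, 21. ]), -4.6) 0.10664802796547102
handle 0.05 [ 0.4353 -0.2582  0.0655]
handle 0.075 [ 0.4405 -0.2365  0.0922]
handle 0.1 [ 0.4487 -0.2138  0.1182]
scoopbowl (array([ 430. , -310.4]), array([104. ,  88.3]), -26.27)
```

Run:
```python
from h import *
r=down(np.radians(-94.7))
Plan().to([.621,-.167,.17],r,60).to([.621,-.167,.0875],r,60,step=.03).wait(4,0).show()
```

```text
21
[0.66, -0.35, 0.03, 0, 0, 0.26, 60, 0.64, -0.36, 0.04, 0, 0, 0.26, 60, 0.64, -0.38, 0.03, 0, 0, 0.26, 60, 0.62, -0.4, 0.03, 0, 0, 0.26, 60, 0.62, -0.42, 0.03, 0, 0, 0.26, 60, 0.6, -0.43, 0.04, 0, 0, 0.26, 60, 0.6, -0.44, 0.03, 0, 0, 0.25, 60, 0.58, -0.46, 0.03, 0, 0, 0.26, 60, 0.57, -0.48, 0.04, 0, 0, 0.26, 60, 0.55, -0.49, 0.03, 0, 0, 0.26, 60, 0.55, -0.5, 0.03, 0, 0, 0.26, 60, 0.53, -0.52, 0.03, 0, 0, 0.26, 60, 0.52, -0.53, 0.04, 0, 0, 0.26, 60, 0.5, -0.55, 0.03, 0, 0, 0.26, 60, 0, 0, 0.46, 0, 0, 0, 60, 0, 0, 0.46, 0, 0, 0, 60, 0, 0, 0.45, 0, 0, 0, 60, 0, 0, 0, 0, 0, 0, 0, 0, 0, 0, 0, 0, 0, 0, 0, 0, 0, 0, 0, 0, 0]
[0, 0, 0, 0, 0, 0, 0]
```

>>> jog_arm(
  commands=[0.66,-0.35,0.03,0,0,0.26,60,0.64,-0.36,0.04,0,0,0.26,60,0.64,-0.38,0.03,0,0,0.26,60,0.62,-0.4,0.03,0,0,0.26,60,0.62,-0.42,0.03,0,0,0.26,60,0.6,-0.43,0.04,0,0,0.26,60,0.6,-0.44,0.03,0,0,0.25,60,0.58,-0.46,0.03,0,0,0.26,60,0.57,-0.48,0.04,0,0,0.26,60,0.55,-0.49,0.03,0,0,0.26,60,0.55,-0.5,0.03,0,0,0.26,60,0.53,-0.52,0.03,0,0,0.26,60,0.52,-0.53,0.04,0,0,0.26,60,0.5,-0.55,0.03,0,0,0.26,60,0,0,0.46,0,0,0,60,0,0,0.46,0,0,0,60,0,0,0.45,0,0,0,60,0,0,0,0,0,0,0,0,0,0,0,0,0,0,0,0,0,0,0,0,0],
  newtons=50,
)

```text
t: 3.4
tool_pos: [0.6221, -0.1674, 0.0898]
tool_rot: [3.138, -0.129, 0.005]
contact_force: [0.2, 0.2, 0.1]
opening: 0.0054
grip_force: 0.0
```

>>> jog_arm(
  commands=[0,0,0,0,0,0,0,0,0,0,0,0,0,0,0,0,0,0,0,0,0],
)

```text
t: 3.78
tool_pos: [0.621, -0.1669, 0.0879]
tool_rot: [3.139, -0.129, 0.0]
contact_force: [0.6, 1.0, 0.4]
opening: -0.0005
grip_force: 0.0
```

Run:
```python
from h import *
d=grab('side','s1.png'); W=cloud(d)
w=pick(W,.102,.109,.5,.73,-.38,-.08); print('bar',rect(w),np.median(w,axis=0))
for r in nets.silhouettes('side','lid')[:1]:
    w=W[r['mask']]; print(r['p'],np.nanpercentile(w,[2,50,98],axis=0).round(3))
print(proj(d,[[.621,-.167,.1]]))
cv2.imwrite('pics/s1c.png',cv2.resize(d['image'][120:270,270:470,::-1],None,fx=4,fy=4,interpolation=cv2.INTER_CUBIC))
```

```text
bar (array([ 623.6, -164.4]), array([58. , 19.3]), -3.13) [ 0.62470538 -0.16334688  0.1061125 ]
0.86 [[ 0.565 -0.311  0.08 ]
 [ 0.615 -0.19   0.085]
 [ 0.683 -0.124  0.107]]
[[339.39921158 194.36701304]]
```

View pics/s1c.png

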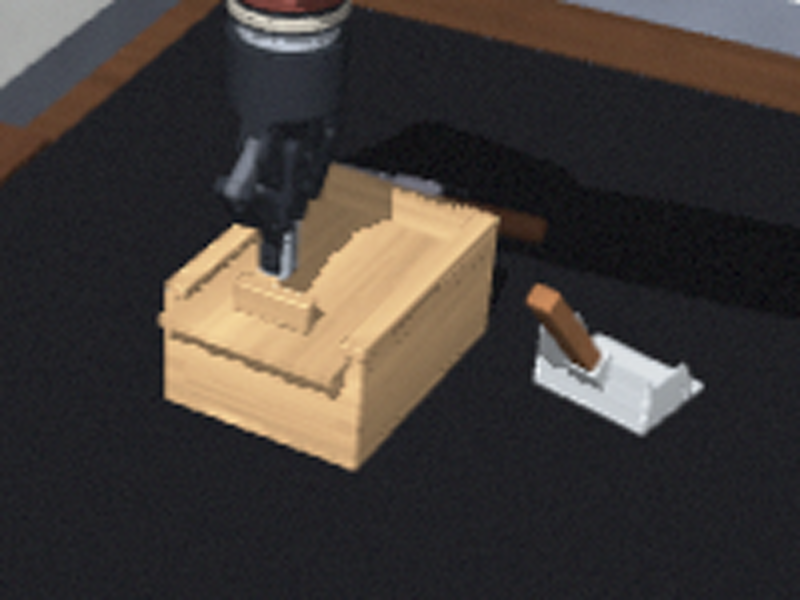

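Run:
```python
from h import *
o=ctrl.get_obs(); print(o['tool_pos'],o['tool_rot'],o['opening'],o['q'].round(3) if hasattr(o['q'],'round') else o['q'])
for c in ['side','top']:
    d=grab(c); W=cloud(d)
    for a in np.arange(.084,.2,.008):
        w=pick(W,a,a+.008,.59,.66,-.21,-.12); print(c,round(a,3),len(w),np.percentile(w,[5,50,95],axis=0)[:,:2].round(3).tolist() if len(w) else '')
    v=np.argwhere((W[...,2]>.1)&(W[...,2]<.2)&(abs(W[...,0]-.62)<.05)&(abs(W[...,1]+.17)<.05))
d=grab('side');print(proj(d,[[.621,-.167,.088],[.621,-.167,.108],[.621,-.167,.2]]))
```

```text
[ 0.62092109 -0.16692331  0.08770939] [ 3.13888742e+00 -1.29056807e-01 -4.26011465e-05] 7.789039366124373e-05 [-0.378  0.182  1.662 -0.     1.298  1.275]
side 0.084 242 [[0.593, -0.207], [0.619, -0.156], [0.655, -0.126]]
side 0.092 56 [[0.596, -0.164], [0.622, -0.16], [0.65, -0.156]]
side 0.1 89 [[0.596, -0.171], [0.622, -0.162], [0.647, -0.157]]
side 0.108 10 [[0.6, -0.17], [0.619, -0.167], [0.644, -0.158]]
side 0.116 5 [[0.614, -0.169], [0.619, -0.159], [0.627, -0.157]]
side 0.124 18 [[0.613, -0.169], [0.618, -0.158], [0.63, -0.153]]
side 0.132 26 [[0.612, -0.164], [0.62, -0.155], [0.632, -0.152]]
side 0.14 22 [[0.612, -0.168], [0.618, -0.154], [0.628, -0.149]]
side 0.148 30 [[0.611, -0.171], [0.617, -0.155], [0.631, -0.151]]
side 0.156 13 [[0.611, -0.173], [0.613, -0.159], [0.623, -0.151]]
side 0.164 38 [[0.609, -0.182], [0.613, -0.154], [0.633, -0.136]]
side 0.172 54 [[0.609, -0.199], [0.613, -0.154], [0.634, -0.129]]
side 0.18 41 [[0.607, -0.201], [0.614, -0.15], [0.632, -0.121]]
side 0.188 52 [[0.606, -0.202], [0.611, -0.153], [0.624, -0.124]]
side 0.196 42 [[0.605, -0.206], [0
[... 162 characters left out ...]
.1 15 [[0.6, -0.172], [0.606, -0.165], [0.612, -0.16]]
top 0.108 6 [[0.603, -0.17], [0.607, -0.166], [0.611, -0.164]]
top 0.116 0 
top 0.124 2 [[0.612, -0.16], [0.613, -0.158], [0.614, -0.157]]
top 0.132 1 [[0.609, -0.161], [0.609, -0.161], [0.609, -0.161]]
top 0.14 0 
top 0.148 0 
top 0.156 0 
top 0.164 4 [[0.607, -0.196], [0.609, -0.142], [0.612, -0.133]]
top 0.172 6 [[0.611, -0.145], [0.615, -0.142], [0.619, -0.138]]
top 0.18 6 [[0.61, -0.139], [0.611, -0.136], [0.614, -0.134]]
top 0.188 6 [[0.606, -0.207], [0.611, -0.132], [0.616, -0.13]]
top 0.196 2 [[0.604, -0.209], [0.604, -0.208], [0.604, -0.207]]
[[339.23437761 198.17220084]
 [339.50983197 191.80818266]
 [340.82436721 161.07276477]]
```

>>> jog_arm(
  commands=[0,0,-0.9,0,0,0,0,0,0,0,0,0,0,0,0,0,0,0,0,0,0],
)

```text
t: 4.4
tool_pos: [0.621, -0.167, 0.1419]
tool_rot: [3.139, -0.129, 0.001]
contact_force: [-0.1, 1.4, 0.2]
opening: 0.0003
grip_force: 0.0
```

Run:
```python
from h import *
o=ctrl.get_obs(); print(o['tool_pos'],o['opening'])
d=grab('side'); W=cloud(d); p=np.array(o['tool_pos'])
for dz in (0,.02,.1): print(proj(d,[p+[0,0,dz]]))
for a in np.arange(.084,.2,.008):
        w=pick(W,a,a+.008,.59,.66,-.21,-.12); print(round(a,3),len(w),np.percentile(w,[5,50,95],axis=0)[:,:2].round(3).tolist() if len(w) else '')
cv2.imwrite('pics/s2c.png',cv2.resize(d['image'][130:230,290:390,::-1],None,fx=6,fy=6,interpolation=cv2.INTER_NEAREST))
```

```text
[ 0.62104145 -0.1669518   0.14193127] 0.0003219207208050412
[[339.9629203  180.76061653]]
[[340.24810061 174.0925006 ]]
[[341.42587474 146.23787679]]
0.084 241 [[0.592, -0.206], [0.619, -0.152], [0.656, -0.126]]
0.092 58 [[0.596, -0.165], [0.622, -0.16], [0.648, -0.155]]
0.1 91 [[0.598, -0.171], [0.62, -0.162], [0.648, -0.156]]
0.108 7 [[0.604, -0.167], [0.633, -0.162], [0.644, -0.155]]
0.116 0 
0.124 0 
0.132 0 
0.14 0 
0.148 0 
0.156 0 
0.164 0 
0.172 8 [[0.618, -0.165], [0.621, -0.159], [0.632, -0.157]]
0.18 22 [[0.613, -0.171], [0.617, -0.157], [0.629, -0.152]]
0.188 27 [[0.612, -0.167], [0.617, -0.155], [0.628, -0.151]]
0.196 27 [[0.612, -0.165], [0.619, -0.154], [0.63, -0.149]]
```

View pics/s2c.png

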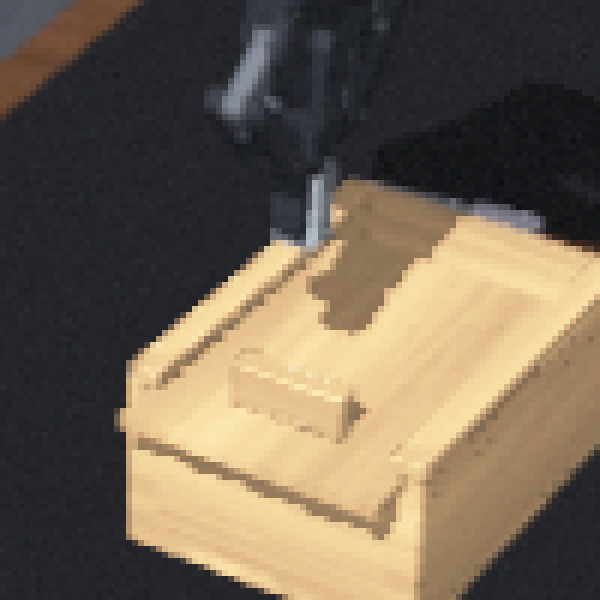

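>>> jog_arm(
  commands=[0,0,0,0,0,0,50,0,0,0,0,0,0,50,0,0,0.5,0,0,0,50,0,0,0.5,0,0,0,50,0,0,0.25,0,0,0,50,0,0,0,0,0,0,50],
)

```text
t: 5.2
tool_pos: [0.6199, -0.1665, 0.0651]
tool_rot: [-3.138, 0.129, 0.005]
contact_force: [0.9, 0.2, 0.2]
opening: 0.0497
grip_force: 0.0
```

>>> jog_arm(
  commands=[0,0,0.1,0,0,0,50,0,0,0,0,0,0,50,0,0,0,0,0,0,0,0,0,0,0,0,0,0,0,0,0,0,0,0,0,0,0,0,0,0,0,0],
  newtons=50,
)

```text
t: 5.95
tool_pos: [0.6214, -0.1671, 0.0615]
tool_rot: [3.139, -0.129, 0.002]
contact_force: [-0.8, 0.5, 3.3]
opening: 0.0124
grip_force: 52.2
```

>>> jog_arm(
  commands=[0,-0.46,0,0,0,0,0,0,-0.46,0,0,0,0,0,0,-0.46,0,0,0,0,0,0,-0.46,0,0,0,0,0,0,-0.46,0,0,0,0,0,0,-0.46,0,0,0,0,0,0,-0.46,0,0,0,0,0,0,-0.46,0,0,0,0,0,0,0,0,0,0,0,0,0,0,0,0,0,0,0],
)

```text
t: 7.2
tool_pos: [0.6385, 0.0528, 0.06]
tool_rot: [3.139, -0.129, -0.002]
contact_force: [0.4, 0.2, -1.6]
opening: 0.0123
grip_force: 51.6
```

Run:
```python
from h import *
o=ctrl.get_obs(); print(o['tool_pos'],o['tool_rot'])
d=grab('side','s3.png'); W=cloud(d)
for r in nets.silhouettes('side','lid')[:1]:
    w=W[r['mask']]; w=w[~np.isnan(w[:,0])]; print(r['p'],np.percentile(w,[2,50,98],axis=0).round(3))
    A=np.c_[w[:,:2],np.ones(len(w))]; k=abs(w[:,2]-np.median(w[:,2]))<.02; print(np.linalg.lstsq(A[k],w[k,2],rcond=None)[0])
cv2.imwrite('pics/s3c.png',cv2.resize(d['image'][130:330,230:430,::-1],None,fx=3,fy=3,interpolation=cv2.INTER_CUBIC))
d=grab('top'); W=cloud(d)
w=pick(W,.0925,.100,.5,.73,-.38,-.12); print('boxrim top',rect(w))
for r in nets.silhouettes('top','box')[:1]:
    w=W[r['mask']]; w=w[w[:,2]>.088]; print(rect(w))
    e=cv2.erode(r['mask'].astype(np.uint8),np.ones((3,3))).astype(bool); w=W[e];w=w[w[:,2]>.088]; print(rect(w))
```

```text
[0.6385292  0.05281158 0.05995685] [ 3.13858748e+00 -1.28928865e-01 -1.96325729e-03]
0.8 [[ 0.57  -0.091  0.076]
 [ 0.619  0.02   0.083]
 [ 0.702  0.097  0.103]]
[0.00254659 0.00873654 0.08154984]
boxrim top (array([ 614. , -250.9]), array([199.4, 154.2]), 86.1)
(array([ 614.7, -250.5]), array([200.5, 153.5]), 85.29)
(array([ 613.6, -251.2]), array([200. , 153.3]), 86.01)
```

View pics/s3c.png

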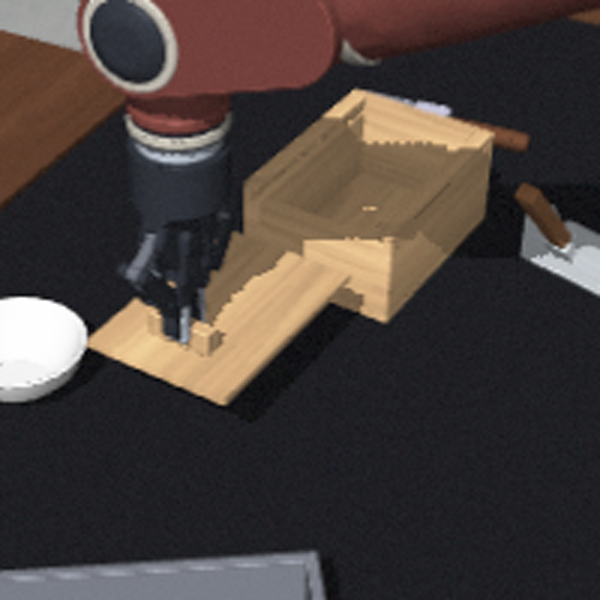

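>>> jog_arm(
  commands=[0,0,0.4,0,0,0,0,0,0,0.4,0,0,0,0,0,0,0.38,0,0,0,0,0,0,0,0,0,0,0,0,0,0,0,0,0,0],
)

```text
t: 8.02
tool_pos: [0.6397, 0.053, -0.0094]
tool_rot: [-3.139, 0.129, -0.002]
contact_force: [0.6, 0.9, -1.3]
opening: 0.0126
grip_force: 51.6
```

>>> jog_arm(
  commands=[0,0,0.05,0,0,0,0,0,0,0,0,0,0,0],
)

```text
t: 8.28
tool_pos: [0.6396, 0.0531, -0.0124]
tool_rot: [-3.139, 0.129, -0.002]
contact_force: [0.3, 0.2, -1.6]
opening: 0.0124
grip_force: 51.6
```

>>> jog_arm(
  commands=[0,0,0.05,0,0,0,0,0,0,0,0,0,0,0],
)

```text
t: 8.52
tool_pos: [0.639, 0.0532, -0.0162]
tool_rot: [3.139, -0.129, -0.0]
contact_force: [-0.9, -0.5, -1.2]
opening: 0.0122
grip_force: 51.6
```

>>> jog_arm(
  commands=[0,0,0.02,0,0,0,0,0,0,0,0,0,0,0],
)

```text
t: 8.78
tool_pos: [0.6392, 0.0532, -0.0165]
tool_rot: [3.139, -0.129, -0.0]
contact_force: [-3.0, -0.5, 5.4]
opening: 0.0123
grip_force: 52.3
```

>>> jog_arm(
  commands=[0,0,0.02,0,0,0,0,0,0,0,0,0,0,0],
)

```text
t: 9.02
tool_pos: [0.6392, 0.0532, -0.0165]
tool_rot: [3.139, -0.129, -0.001]
contact_force: [-7.0, -0.8, 10.4]
opening: 0.0127
grip_force: 53.2
```

Run:
```python
from h import *
d=grab('top'); W=cloud(d)
for r in nets.silhouettes('top','scoop')[:1]:
    w=W[r['mask']]; w=w[~np.isnan(w[:,0])]; print(r['p'],rect(w))
h=np.radians(-105.3); H=np.array([np.cos(h),np.sin(h),0])
g=np.array([.450,-.2265,.107]); r=down(h+np.pi/2,np.radians(30))
off=.0187+.029
p=g+r.apply([0,0,off])
print(p)
o=ctrl.get_obs(); q=np.array(o['tool_pos'])
P=Plan().wait(2,45).to(q+[0,0,.05],None,45,step=.025).to(q+[0,0,.2],None,60)
P.to(p+r.apply([0,0,-.09])+[0,0,.03],r,60,turn=.1).show()
print(P.p,P.r.as_rotvec())
```

```text
0.59 (array([ 433.7, -286.4]), array([160. ,  92.2]), 74.93)
[ 0.44370663 -0.24950469  0.06569059]
23
[0, 0, 0, 0, 0, 0, 45, 0, 0, 0, 0, 0, 0, 45, 0, 0, -0.42, 0, 0, 0, 45, 0, 0, -0.41, 0, 0, 0, 45, 0, 0, -0.63, 0, 0, 0, 60, 0, 0, -0.62, 0, 0, 0, 60, 0, 0, -0.63, 0, 0, 0, 60, 0, 0, -0.62, 0, 0, 0, 60, -0.18, 0.3, 0.01, -0.24, -0.29, -0.9, 60, -0.21, 0.29, 0.02, -0.24, -0.29, -0.9, 60, -0.23, 0.27, 0.04, -0.24, -0.29, -0.9, 60, -0.25, 0.24, 0.05, -0.25, -0.29, -0.9, 60, -0.27, 0.22, 0.06, -0.24, -0.29, -0.91, 60, -0.28, 0.19, 0.08, -0.24, -0.29, -0.9, 60, -0.31, 0.16, 0.09, -0.24, -0.29, -0.9, 60, -0.31, 0.13, 0.1, -0.24, -0.29, -0.9, 60, -0.32, 0.11, 0.11, -0.24, -0.29, -0.9, 60, -0.32, 0.07, 0.13, -0.24, -0.3, -0.9, 60, -0.32, 0.03, 0.13, -0.25, -0.29, -0.9, 60, -0.33, 0.01, 0.15, -0.24, -0.29, -0.9, 60]
[-0.31, -0.03, 0.15, -0.24, -0.29, -0.9, 60, -0.31, -0.06, 0.16, -0.24, -0.29, -0.91, 60, -0.3, -0.09, 0.17, -0.24, -0.29, -0.9, 60]
[ 0.45546237 -0.2061357   0.17396875] [ 2.19735977  1.67733    -0.58954007]
```

>>> jog_arm(
  commands=[0,0,0,0,0,0,45,0,0,0,0,0,0,45,0,0,-0.42,0,0,0,45,0,0,-0.41,0,0,0,45,0,0,-0.63,0,0,0,60,0,0,-0.62,0,0,0,60,0,0,-0.63,0,0,0,60,0,0,-0.62,0,0,0,60,-0.18,0.3,0.01,-0.24,-0.29,-0.9,60,-0.21,0.29,0.02,-0.24,-0.29,-0.9,60,-0.23,0.27,0.04,-0.24,-0.29,-0.9,60,-0.25,0.24,0.05,-0.25,-0.29,-0.9,60,-0.27,0.22,0.06,-0.24,-0.29,-0.91,60,-0.28,0.19,0.08,-0.24,-0.29,-0.9,60,-0.31,0.16,0.09,-0.24,-0.29,-0.9,60,-0.31,0.13,0.1,-0.24,-0.29,-0.9,60,-0.32,0.11,0.11,-0.24,-0.29,-0.9,60,-0.32,0.07,0.13,-0.24,-0.3,-0.9,60,-0.32,0.03,0.13,-0.25,-0.29,-0.9,60,-0.33,0.01,0.15,-0.24,-0.29,-0.9,60],
)

```text
t: 11.62
tool_pos: [0.4916, -0.1551, 0.173]
tool_rot: [2.476, 1.385, -0.495]
contact_force: [0.0, 1.1, 0.3]
opening: 0.0599
grip_force: 0.0
```

>>> jog_arm(
  commands=[-0.31,-0.03,0.15,-0.24,-0.29,-0.9,60,-0.31,-0.06,0.16,-0.24,-0.29,-0.91,60,-0.3,-0.09,0.17,-0.24,-0.29,-0.9,60,0,0,0,0,0,0,60,0,0,0,0,0,0,60],
)

```text
t: 12.25
tool_pos: [0.4556, -0.206, 0.1719]
tool_rot: [2.199, 1.676, -0.587]
contact_force: [-0.6, 0.2, -0.2]
opening: 0.0603
grip_force: 0.0
```

Run:
```python
from h import *
o=ctrl.get_obs(); p=np.array(o['tool_pos']);r=R.from_rotvec(o['tool_rot']); print(p,r.as_rotvec(),o['q'])
im=[]
for c in ['side','top']:
    d=grab(c); a=d['image'][:,:,::-1].copy()
    for k,col in ((0,(0,0,255)),(-.019,(0,255,255)),(-.048,(0,255,0))):
        u=proj(d,[p+r.apply([0,0,k])])[0]; cv2.circle(a,tuple(int(x*8) for x in u),8,col,-1,shift=3)
    y,x=(int(t) for t in u[::-1]); im.append(cv2.resize(a[y-45:y+55,x-60:x+70],(520,400) if 0 else (390,300),interpolation=cv2.INTER_CUBIC))
    W=cloud(d)
    for rr in nets.silhouettes(c,'lid')[:1]:
        w=W[rr['mask']]; w=w[~np.isnan(w[:,0])]; print(c,'lid',rr['p'],rect(w),np.median(w[:,2]))
cv2.imwrite('pics/s4.png',np.hstack(im))
```

```text
[ 0.45556029 -0.20595605  0.17185748] [ 2.19869602  1.6757119  -0.58747201] [-0.25932974 -0.20159887  1.96809024 -0.53087903  1.4051035   0.10666132]
side lid 0.77 (array([639.5,  -4.3]), array([204.5, 142.3]), 85.6) 0.006910947657003397
top lid 0.98 (array([623.5,  -1. ]), array([190.4, 160.1]), 84.44) 0.006404017348756064
```

View pics/s4.png

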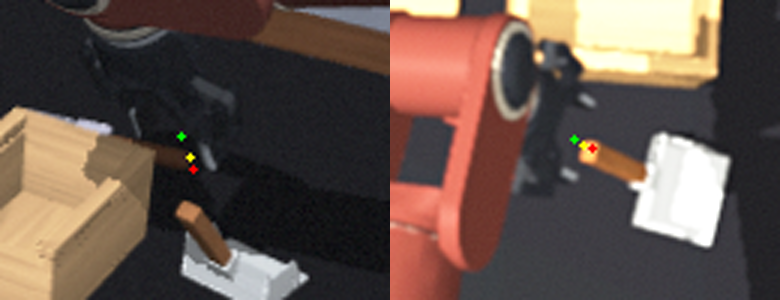

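Run:
```python
from h import *
h=np.radians(-105.1); H=np.array([np.cos(h),np.sin(h),0])
g=np.array([.450,-.2265,.107]); r=down(h+np.pi/2,np.radians(30))
p=g+r.apply([0,0,.0477])
P=Plan().to(p+r.apply([0,0,-.07]),r,60).to(p,r,60,step=.025).wait(2,60).wait(4,0); P.show(); print(P.p)
```

```text
11
[0.12, 0, 0.37, -0.01, 0, -0.02, 60, 0.11, 0, 0.37, 0, 0, -0.01, 60, 0, 0, 0.39, 0, 0, 0, 60, 0, 0, 0.39, 0, 0, 0, 60, 0, 0, 0.39, 0, 0, 0, 60, 0, 0, 0, 0, 0, 0, 60, 0, 0, 0, 0, 0, 0, 60, 0, 0, 0, 0, 0, 0, 0, 0, 0, 0, 0, 0, 0, 0, 0, 0, 0, 0, 0, 0, 0, 0, 0, 0, 0, 0, 0, 0]
[ 0.44391206 -0.24967977  0.06584154]
```

>>> jog_arm(
  commands=[0.12,0,0.37,-0.01,0,-0.02,60,0.11,0,0.37,0,0,-0.01,60,0,0,0.39,0,0,0,60,0,0,0.39,0,0,0,60,0,0,0.39,0,0,0,60,0,0,0,0,0,0,60,0,0,0,0,0,0,60],
  newtons=100,
)

```text
t: 13.32
tool_pos: [0.444, -0.2499, 0.0665]
tool_rot: [2.194, 1.68, -0.588]
contact_force: [-0.1, -0.2, 0.2]
opening: 0.0603
grip_force: 0.0
```

>>> jog_arm(
  commands=[0,0,0,0,0,0,0,0,0,0,0,0,0,0,0,0,0,0,0,0,0,0,0,0,0,0,0,0],
  newtons=100,
)

```text
t: 13.82
tool_pos: [0.4441, -0.25, 0.0667]
tool_rot: [2.194, 1.679, -0.587]
contact_force: [0.4, 2.9, 5.3]
opening: 0.0187
grip_force: 97.7
```

Run:
```python
from h import *
o=ctrl.get_obs(); p=np.array(o['tool_pos']);r=R.from_rotvec(o['tool_rot']); print(p,r.as_rotvec(),o['opening'],o['contact_force'])
im=[]
for c in ['side','top']:
    d=grab(c); a=d['image'][:,:,::-1].copy()
    u=proj(d,[p+r.apply([0,0,-.048])])[0]; W=cloud(d)
    y,x=(int(t) for t in u[::-1]); im.append(cv2.resize(a[y-45:y+55,x-60:x+70],(390,300),interpolation=cv2.INTER_CUBIC))
    for rr in nets.silhouettes(c,'scoop')[:1]:
        w=W[rr['mask']]; w=w[~np.isnan(w[:,0])]; w=w[w[:,2]<.05]; print(c,rr['p'],rect(w))
cv2.imwrite('pics/s5.png',np.hstack(im))
```

```text
[ 0.44408037 -0.24996526  0.06668036] [ 2.19395692  1.67949515 -0.58688266] 0.01874612761069865 [0.43328579 2.89733932 5.3213472 ]
side 0.93 (array([ 435.3, -320.5]), array([113.6, 105.3]), -13.02)
top 0.59 (array([ 428.9, -314.9]), array([107.2,  99.1]), 74.8)
```

View pics/s5.png

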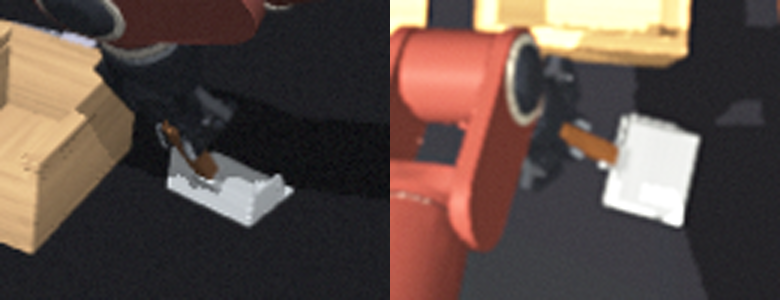

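```bash
cat >> h.py <<'E'
TUB=np.array([.5693,.3316]); TH=np.radians(33.65); tc,ts=np.cos(TH),np.sin(TH)
def tubp(x,y,z): return np.array([TUB[0]+x*tc-y*ts,TUB[1]+x*ts+y*tc,z])
def srot(head,pitch=0): # pitch>0 nose up, degrees
    return R.from_euler('z',head,degrees=True)*R.from_euler('y',-pitch,degrees=True)
def s2t(pos,head,pitch=0,pt=(0,0,0)):
    """tool pose putting scoop-frame point pt at world pos"""
    rs=srot(head,pitch); t=np.load('ts.npy'); rts=R.from_rotvec(t[3:])  # scoop in tool
    o=np.asarray(pos)-rs.apply(pt); rt=rs*rts.inv(); return o-rt.apply(t[:3]),rt
def scoop_now():
    o=ctrl.get_obs(); t=np.load('ts.npy'); r=R.from_rotvec(o['tool_rot'])
    rs=r*R.from_rotvec(t[3:]); h=rs.apply([1,0,0]); return np.array(o['tool_pos'])+r.apply(t[:3]),np.degrees([np.arctan2(h[1],h[0]),np.arcsin(h[2])]),rs
E
python3 - <<'E'
from h import *
o=ctrl.get_obs(); r=R.from_rotvec(o['tool_rot']); rs=srot(-105.1)
np.save('ts.npy',np.r_[r.inv().apply(np.array([.424,-.3245,0])-o['tool_pos']),(r.inv()*rs).as_rotvec()])
print(np.load('ts.npy'))
P=Plan()
P.to(*s2t([.424,-.3245,.12],-105.1,5),0)
P.to(*s2t([.424,-.2,.15],-70,10),0,turn=.099)
P.to(*s2t([.45,.03,.15],-15,10),0,turn=.099,step=.05)
P.to(*s2t(tubp(-.115,-.006,.12),33.65,0),0,turn=.099,step=.05)
P.show()
E
```

```text
[-3.35436770e-02 -3.12381341e-05  9.63321046e-02 -7.54753176e-04
 -2.61802797e+00 -1.34994676e-03]
29
[-0.29, 0, -0.56, 0, -0.29, 0, 0, -0.3, 0, -0.55, 0, -0.29, 0, 0, -0.32, 0, -0.54, 0, -0.29, 0, 0, 0.18, -0.2, -0.19, -0.53, -0.12, -0.69, 0, 0.19, -0.17, -0.21, -0.54, -0.12, -0.7, 0, 0.21, -0.15, -0.22, -0.53, -0.12, -0.69, 0, 0.2, -0.12, -0.22, -0.53, -0.12, -0.7, 0, 0.22, -0.1, -0.24, -0.54, -0.12, -0.69, 0, 0.21, -0.06, -0.24, -0.53, -0.12, -0.7, 0, 0.22, -0.04, -0.24, -0.53, -0.12, -0.69, 0, 0.22, 0.05, -0.18, -0.62, 0, -0.74, 0, 0.21, 0.08, -0.18, -0.61, 0, -0.73, 0, 0.2, 0.1, -0.17, -0.62, 0, -0.74, 0, 0.2, 0.14, -0.17, -0.62, 0, -0.73, 0, 0.19, 0.15, -0.16, -0.62, 0.01, -0.74, 0, 0.17, 0.18, -0.14, -0.61, 0, -0.73, 0, 0.16, 0.19, -0.14, -0.62, 0, -0.74, 0, 0.15, 0.22, -0.12, -0.62, 0, -0.74, 0, 0.12, 0.23, -0.11, -0.61, 0, -0.73, 0, 0.11, 0.25, -0.09, -0.62, 0, -0.74, 0]
[0.02, 0.32, 0.03, -0.54, 0.18, -0.77, 0, -0.01, 0.32, 0.04, -0.54, 0.19, -0.78, 0, -0.04, 0.32, 0.06, -0.55, 0.18, -0.77, 0, -0.06, 0.31, 0.07, -0.54, 0.18, -0.77, 0, -0.09, 0.3, 0.09, -0.54, 0.19, -0.78, 0, -0.11, 0.28, 0.11, -0.54, 0.18, -0.77, 0, -0.13, 0.27, 0.12, -0.54, 0.18, -0.77, 0, -0.16, 0.26, 0.13, -0.54, 0.19, -0.78, 0, -0.17, 0.23, 0.13, -0.55, 0.18, -0.77, 0]
```

>>> jog_arm(
  commands=[-0.29,0,-0.56,0,-0.29,0,0,-0.3,0,-0.55,0,-0.29,0,0,-0.32,0,-0.54,0,-0.29,0,0,0.18,-0.2,-0.19,-0.53,-0.12,-0.69,0,0.19,-0.17,-0.21,-0.54,-0.12,-0.7,0,0.21,-0.15,-0.22,-0.53,-0.12,-0.69,0,0.2,-0.12,-0.22,-0.53,-0.12,-0.7,0,0.22,-0.1,-0.24,-0.54,-0.12,-0.69,0,0.21,-0.06,-0.24,-0.53,-0.12,-0.7,0,0.22,-0.04,-0.24,-0.53,-0.12,-0.69,0,0.22,0.05,-0.18,-0.62,0,-0.74,0,0.21,0.08,-0.18,-0.61,0,-0.73,0,0.2,0.1,-0.17,-0.62,0,-0.74,0,0.2,0.14,-0.17,-0.62,0,-0.73,0,0.19,0.15,-0.16,-0.62,0.01,-0.74,0,0.17,0.18,-0.14,-0.61,0,-0.73,0,0.16,0.19,-0.14,-0.62,0,-0.74,0,0.15,0.22,-0.12,-0.62,0,-0.74,0,0.12,0.23,-0.11,-0.61,0,-0.73,0,0.11,0.25,-0.09,-0.62,0,-0.74,0],
)

```text
t: 16.52
tool_pos: [0.4138, 0.0783, 0.1969]
tool_rot: [0.337, 2.453, -0.148]
contact_force: [-0.5, -0.6, -1.6]
opening: 0.0188
grip_force: 98.4
```

>>> jog_arm(
  commands=[0.02,0.32,0.03,-0.54,0.18,-0.77,0,-0.01,0.32,0.04,-0.54,0.19,-0.78,0,-0.04,0.32,0.06,-0.55,0.18,-0.77,0,-0.06,0.31,0.07,-0.54,0.18,-0.77,0,-0.09,0.3,0.09,-0.54,0.19,-0.78,0,-0.11,0.28,0.11,-0.54,0.18,-0.77,0,-0.13,0.27,0.12,-0.54,0.18,-0.77,0,-0.16,0.26,0.13,-0.54,0.19,-0.78,0,-0.17,0.23,0.13,-0.55,0.18,-0.77,0,0,0,0,0,0,0,0,0,0,0,0,0,0,0],
)

```text
t: 17.9
tool_pos: [0.464, 0.2433, 0.1782]
tool_rot: [-0.739, 2.562, 0.191]
contact_force: [-0.7, 0.7, -0.6]
opening: 0.0189
grip_force: 98.5
```

Run:
```python
from h import *
print(scoop_now()[:2],tubp(-.115,-.006,.12),ctrl.get_obs()['q'],ctrl.get_obs()['contact_force'])
p,e,rs=scoop_now(); im=[]
corn=[[40,-46,0],[40,46,0],[-40,46,0],[-40,-46,0],[-40,46,45],[-40,-46,45],[-120,0,130]]
for c in ['side','top']:
    d=grab(c); a=d['image'][:,:,::-1].copy()
    U=proj(d,p+rs.apply(np.array(corn)/1000))
    for u in U: cv2.circle(a,tuple(int(x*8) for x in u),6,(0,0,255),-1,shift=3)
    y,x=U.mean(0)[::-1].astype(int); im.append(cv2.resize(a[max(0,y-65):y+65,x-65:x+65],(400,400),interpolation=cv2.INTER_CUBIC))
    W=cloud(d)
    for rr in nets.silhouettes(c,'scoop')[:1]:
        w=W[rr['mask']]; w=w[~np.isnan(w[:,0])]; print(c,rr['p'],rect(w),np.percentile(w[:,2],[1,50,99]))
cv2.imwrite('pics/s6.png',np.hstack(im))
```

```text
(array([0.52709568, 0.2835602 , 0.10887586]), array([32.2966498 , -1.97446805])) [0.47689434 0.26288178 0.12      ] [ 0.25028316 -0.57166311  2.21871764  0.17408775  1.03373048 -1.93660571] [-0.74858314  0.73862029 -0.64058084]
side 0.56 (array([544. , 215.5]), array([232.7, 127.8]), -56.72) [0.10603866 0.11772261 0.21105306]
top 0.63 (array([505.9, 277.7]), array([173. , 109.2]), 36.05) [0.00621065 0.11306201 0.23897446]
```

View pics/s6.png

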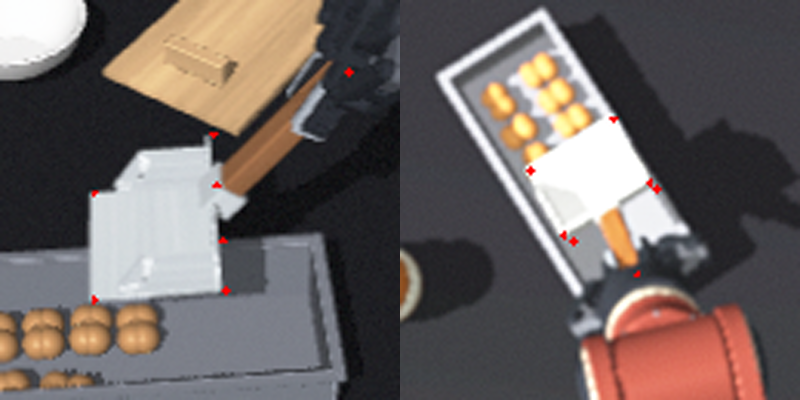

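Run:
```python
from h import *
P=Plan()
P.to(*s2t(tubp(-.110,-.006,.10),33.65,0),0,turn=.099,step=.02).show()
```

```text
3
[0.28, 0.04, -0.07, -0.03, -0.11, -0.07, 0, 0.29, 0.05, -0.08, -0.02, -0.1, -0.08, 0, 0.28, 0.05, -0.08, -0.03, -0.11, -0.07, 0]
```

>>> jog_arm(
  commands=[0.28,0.04,-0.07,-0.03,-0.11,-0.07,0,0.29,0.05,-0.08,-0.02,-0.1,-0.08,0,0.28,0.05,-0.08,-0.03,-0.11,-0.07,0,0,0,0,0,0,0,0],
)

```text
t: 18.6
tool_pos: [0.4164, 0.2228, 0.1665]
tool_rot: [-0.761, 2.52, 0.205]
contact_force: [0.9, -0.3, -1.5]
opening: 0.019
grip_force: 98.5
```

Run:
```python
from h import *
print(scoop_now()[:2],tubp(-.11,-.006,.10),ctrl.get_obs()['q'],ctrl.get_obs()['tool_pos'])
```

```text
(array([0.48067513, 0.26558815, 0.09985696]), array([3.36364057e+01, 1.47379793e-02])) [0.48105653 0.26565237 0.1       ] [ 0.20695881 -0.78382332  2.3652863   0.21285987  1.07752996 -2.00526135] [0.41637453 0.22280971 0.16649398]
```

Run:
```python
from h import *
P=Plan()
P.to(*s2t(tubp(-.110,-.003,.08),33.65,-1.5),0,step=.03)
P.to(*s2t(tubp(-.110,-.003,.010),33.65,-1.5),0,turn=.099,step=.018).wait(1,0).show()
```

```text
6
[0.12, 0.05, 0.28, 0, 0.26, 0, 0, 0.14, 0, 0.26, 0, 0, 0, 0, 0.14, 0, 0.25, 0, 0, 0, 0, 0.14, 0, 0.26, 0, 0, 0, 0, 0.14, 0, 0.25, 0, 0, 0, 0, 0, 0, 0, 0, 0, 0, 0]
```

>>> jog_arm(
  commands=[0.12,0.05,0.28,0,0.26,0,0,0.14,0,0.26,0,0,0,0,0.14,0,0.25,0,0,0,0,0.14,0,0.26,0,0,0,0,0.14,0,0.25,0,0,0,0,0,0,0,0,0,0,0],
)

```text
t: 19.35
tool_pos: [0.4166, 0.2267, 0.0776]
tool_rot: [-0.769, 2.546, 0.197]
contact_force: [0.3, -0.0, -0.6]
opening: 0.0188
grip_force: 98.4
```

>>> jog_arm(
  commands=[0.03,0,0.06,0,0,0,0,0,0,0,0,0,0,0],
)

```text
t: 19.6
tool_pos: [0.4176, 0.227, 0.0756]
tool_rot: [-0.769, 2.544, 0.197]
contact_force: [2.4, 1.8, -1.9]
opening: 0.0189
grip_force: 98.4
```

>>> jog_arm(
  commands=[0.015,0,0.03,0,0,0,0,0,0,0,0,0,0,0],
)

```text
t: 19.85
tool_pos: [0.4181, 0.2272, 0.0744]
tool_rot: [-0.768, 2.542, 0.197]
contact_force: [3.9, 2.0, 1.4]
opening: 0.0186
grip_force: 98.5
```

```bash
cat >> h.py <<'E'
def intub():
    p,e,_=scoop_now(); d=p[:2]-TUB; print('tub x,y,z',round(d[0]*tc+d[1]*ts,4),round(-d[0]*ts+d[1]*tc,4),p[2].round(4),'head,pitch',e.round(2),ctrl.get_obs()['contact_force'])
E
python3 - <<'E'
from h import *
intub()
P=Plan()
p,e,_=scoop_now()
P.to(*s2t(tubp(.025,-.003,p[2]),33.65,-1.5),0,step=.014).show()
E
```

```text
tub x,y,z -0.108 -0.0031 0.006 head,pitch [33.66 -1.32] [3.94595629 1.99944728 1.40973286]
10
[-0.2, 0, 0.11, 0, 0, 0, 0, -0.19, 0, 0.1, 0, 0.01, 0, 0, -0.2, 0, 0.11, 0, 0, 0, 0, -0.19, 0, 0.1, 0, 0, 0, 0, -0.2, 0, 0.11, 0, 0.01, 0, 0, -0.19, 0, 0.11, 0, 0, 0, 0, -0.2, 0, 0.1, 0, 0, 0, 0, -0.19, 0, 0.11, 0, 0.01, 0, 0, -0.2, 0, 0.1, 0, 0, 0, 0, -0.19, 0, 0.11, -0.01, 0, 0.01, 0]
```

>>> jog_arm(
  commands=[-0.2,0,0.11,0,0,0,0,-0.19,0,0.11,0,0,0,0,-0.2,0,0.11,0,0,0,0,-0.19,0,0.11,0,0,0,0,-0.2,0,0.11,0,0,0,0],
)

```text
t: 20.48
tool_pos: [0.4736, 0.2645, 0.0729]
tool_rot: [-0.77, 2.545, 0.197]
contact_force: [-5.3, -2.8, 7.4]
opening: 0.0186
grip_force: 99.6
```

>>> jog_arm(
  commands=[-0.19,0,0.11,0,0,0,0,-0.2,0,0.11,0,0,0,0,-0.19,0,0.11,0,0,0,0,-0.2,0,0.11,0,0,0,0,-0.19,0,0.11,0,0,0,0],
)

```text
t: 21.1
tool_pos: [0.5293, 0.3015, 0.0724]
tool_rot: [-0.77, 2.545, 0.196]
contact_force: [-36.9, -23.4, 39.8]
opening: 0.0186
grip_force: 106.0
```

Run:
```python
from h import *
intub(); im=[]
for c in ['side','top']:
    d=grab(c); a=d['image'][:,:,::-1]
    y,x=proj(d,[tubp(.02,0,.03)])[0][::-1].astype(int); im.append(cv2.resize(a[y-50:y+50,x-50:x+50],(400,400),interpolation=cv2.INTER_CUBIC))
cv2.imwrite('pics/s7.png',np.hstack(im))
```

```text
tub x,y,z 0.0255 -0.0028 0.0037 head,pitch [33.71 -1.51] [-36.89691569 -23.42563362  39.78785898]
```

View pics/s7.png

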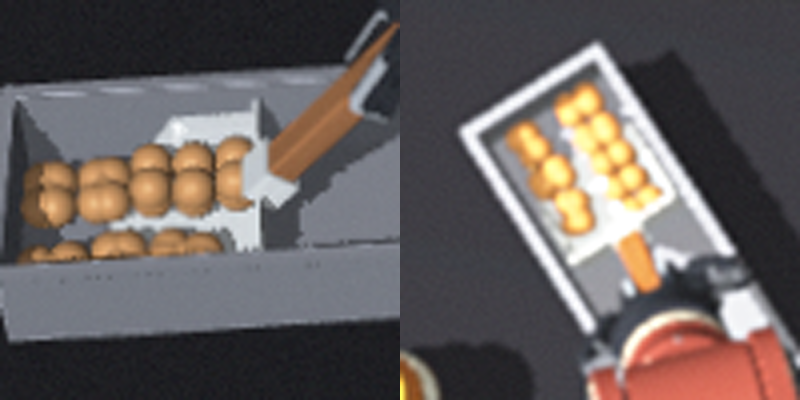

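Run:
```python
from h import *
P=Plan(); f=33.65
P.to(*s2t(tubp(.02,-.002,.008),f,3),0,step=.01)
P.to(*s2t(tubp(.012,0,.022),f,16),0,step=.01)
P.to(*s2t(tubp(.0,0,.10),f,20),0,step=.02)
P.wait(1,0).show()
```

```text
10
[0.09, 0.01, -0.03, 0, -0.39, 0, 0, 0.09, 0, -0.03, 0, -0.39, 0.01, 0, 0.11, 0.01, -0.03, 0, -0.76, 0, 0, 0.11, 0.01, -0.05, 0, -0.76, 0, 0, 0.1, 0.02, -0.05, 0, -0.75, 0, 0, -0.17, 0, -0.25, 0, -0.18, 0, 0, -0.18, 0, -0.25, 0, -0.17, 0, 0, -0.18, 0, -0.24, 0, -0.18, 0, 0, -0.18, 0, -0.24, 0, -0.17, 0, 0, 0, 0, 0, 0, 0, 0, 0]
```

>>> jog_arm(
  commands=[0.09,0.01,-0.03,0,-0.39,0,0,0.09,0,-0.03,0,-0.39,0.01,0,0.11,0.01,-0.03,0,-0.76,0,0,0.11,0.01,-0.05,0,-0.76,0,0,0.1,0.02,-0.05,0,-0.75,0,0,-0.17,0,-0.25,0,-0.18,0,0,-0.18,0,-0.25,0,-0.17,0,0,-0.18,0,-0.24,0,-0.18,0,0,-0.18,0,-0.24,0,-0.17,0,0,0,0,0,0,0,0,0],
)

```text
t: 22.45
tool_pos: [0.4882, 0.2783, 0.1336]
tool_rot: [-0.663, 2.192, 0.31]
contact_force: [-0.8, 0.1, -0.7]
opening: 0.0188
grip_force: 98.4
```

Run:
```python
from h import *
intub(); im=[]
p,e,rs=scoop_now()
corn=[[40,-46,0],[40,46,0],[-40,46,45],[-40,-46,45]]
for c in ['side','top']:
    d=grab(c); a=d['image'][:,:,::-1].copy()
    U=proj(d,p+rs.apply(np.array(corn)/1000))
    for u in U: cv2.circle(a,tuple(int(x*8) for x in u),6,(0,0,255),-1,shift=3)
    y,x=proj(d,[tubp(.02,0,.06)])[0][::-1].astype(int); im.append(cv2.resize(a[y-60:y+50,x-55:x+55],(400,400),interpolation=cv2.INTER_CUBIC))
cv2.imwrite('pics/s8.png',np.hstack(im))
```

```text
tub x,y,z -0.0018 0.0006 0.0972 head,pitch [33.67 19.89] [-0.8485873   0.06025283 -0.6830929 ]
```

View pics/s8.png

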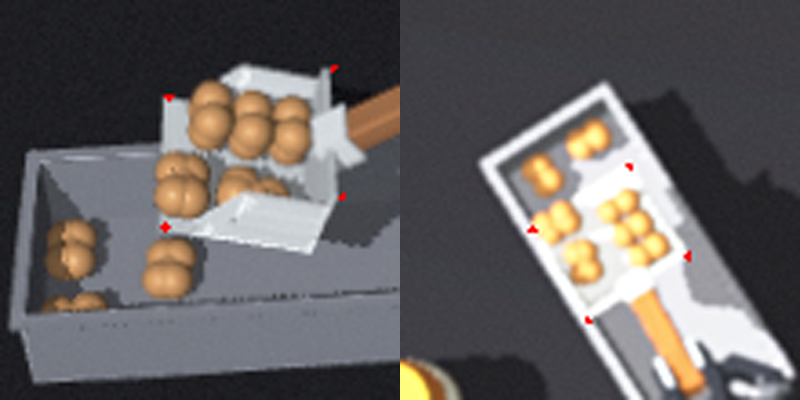

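Run:
```python
from h import *
P=Plan(); N=(.04,0,0)
P.to(*s2t(tubp(.0,0,.17),33.65,23),0,step=.025)
P.to(*s2t([.60,.05,.17],12,23),0,step=.032,turn=.05)
P.to(*s2t([.59,-.249,.165],-4.7,20,N),0,step=.032,turn=.05).wait(1,0)
P.show(); print(P.p)
```

```text
21
[-0.29, 0, -0.25, 0, -0.19, 0, 0, -0.3, -0.01, -0.24, 0.01, -0.18, -0.01, 0, -0.3, 0, -0.23, 0, -0.19, 0, 0, 0.15, -0.45, -0.21, 0.38, 0, 0.28, 0, 0.15, -0.46, -0.19, 0.37, 0, 0.29, 0, 0.12, -0.47, -0.17, 0.38, 0, 0.28, 0, 0.12, -0.48, -0.15, 0.38, 0, 0.29, 0, 0.1, -0.49, -0.14, 0.38, 0, 0.28, 0, 0.09, -0.5, -0.11, 0.37, 0, 0.29, 0, 0.07, -0.5, -0.1, 0.38, -0.01, 0.28, 0, 0.06, -0.51, -0.08, 0.38, 0, 0.29, 0, 0.13, -0.47, -0.14, 0.25, 0.06, 0.2, 0, 0.13, -0.47, -0.12, 0.26, 0.06, 0.2, 0, 0.11, -0.48, -0.11, 0.25, 0.05, 0.2, 0, 0.11, -0.48, -0.1, 0.25, 0.06, 0.2, 0, 0.1, -0.49, -0.08, 0.26, 0.06, 0.21, 0, 0.08, -0.49, -0.08, 0.25, 0.06, 0.2, 0, 0.08, -0.5, -0.05, 0.25, 0.05, 0.2, 0, 0.07, -0.49, -0.05, 0.26, 0.06, 0.2, 0, 0.06, -0.5, -0.03, 0.25, 0.06, 0.2, 0]
[0, 0, 0, 0, 0, 0, 0]
[ 0.45765602 -0.23797583  0.18734225]
```

>>> jog_arm(
  commands=[-0.29,0,-0.25,0,-0.19,0,0,-0.3,-0.01,-0.24,0.01,-0.18,-0.01,0,-0.3,0,-0.23,0,-0.19,0,0,0.15,-0.45,-0.21,0.38,0,0.28,0,0.15,-0.46,-0.19,0.37,0,0.29,0,0.12,-0.47,-0.17,0.38,0,0.28,0,0.12,-0.48,-0.15,0.38,0,0.29,0,0.1,-0.49,-0.14,0.38,0,0.28,0,0.09,-0.5,-0.11,0.37,0,0.29,0,0.07,-0.5,-0.1,0.38,-0.01,0.28,0,0.06,-0.51,-0.08,0.38,0,0.29,0,0.13,-0.47,-0.14,0.25,0.06,0.2,0,0.13,-0.47,-0.12,0.26,0.06,0.2,0,0.11,-0.48,-0.11,0.25,0.05,0.2,0,0.11,-0.48,-0.1,0.25,0.06,0.2,0,0.1,-0.49,-0.08,0.26,0.06,0.21,0,0.08,-0.49,-0.08,0.25,0.06,0.2,0,0.08,-0.5,-0.05,0.25,0.05,0.2,0,0.07,-0.49,-0.05,0.26,0.06,0.2,0,0.06,-0.5,-0.03,0.25,0.06,0.2,0],
)

```text
t: 25.05
tool_pos: [0.4624, -0.2396, 0.1873]
tool_rot: [0.096, 2.267, -0.041]
contact_force: [0.4, 0.4, -2.2]
opening: 0.0191
grip_force: 98.6
```

Run:
```python
from h import *
p,e,rs=scoop_now(); print(p,e,p+rs.apply([.04,0,0]))
for c in ['side','top']:
    d=grab(c); W=cloud(d)
    for r in nets.silhouettes(c,'biscuit0'):
        w=W[r['mask']]; w=w[~np.isnan(w[:,0])]
        if len(w)>5: print(c,round(r['p'],2),np.median(w,axis=0).round(3))
P=Plan(); N=(.04,0,0)
P.to(*s2t([.59,-.249,.125],-4.7,5,N),0,step=.02,turn=.06)
P.to(*s2t([.59,-.249,.115],-4.7,-45,N),0,step=.03,turn=.08).wait(3,0)
P.show(); print(P.p)
```

```text
[ 0.55739875 -0.24743492  0.15108788] [-4.80750064 19.99682825] [ 0.59485497 -0.25058514  0.16476661]
side 0.74 [0.661 0.373 0.023]
side 0.66 [0.604 0.355 0.023]
side 0.61 [ 0.586 -0.213  0.18 ]
side 0.5 [ 0.545 -0.244  0.174]
side 0.46 [ 0.53  -0.242  0.167]
top 0.55 [ 0.638 -0.029  0.006]
top 0.5 [ 0.545 -0.263  0.174]
19
[0, 0, 0.03, 0, 0.52, 0, 0, 0.01, 0, 0.02, 0.01, 0.53, -0.01, 0, 0, 0, 0.03, 0, 0.52, 0, 0, 0, 0, 0.03, 0.01, 0.53, 0, 0, 0, 0, 0.02, 0, 0.52, -0.01, 0, -0.16, 0, 0, 0, 0.79, 0, 0, -0.17, 0, -0.02, 0, 0.8, 0, 0, -0.16, 0, -0.03, 0, 0.79, 0, 0, -0.15, 0, -0.04, 0, 0.79, 0, 0, -0.16, 0, -0.06, 0, 0.8, 0, 0, -0.15, 0, -0.06, 0, 0.79, 0.01, 0, -0.14, 0, -0.08, 0, 0.79, 0, 0, -0.14, 0, -0.09, 0, 0.8, 0, 0, -0.13, 0, -0.1, 0, 0.79, 0, 0, -0.12, 0, -0.11, 0.01, 0.79, 0, 0, -0.11, 0, -0.12, 0, 0.8, 0, 0, 0, 0, 0, 0, 0, 0, 0, 0, 0, 0, 0, 0, 0, 0, 0, 0, 0, 0, 0, 0, 0]
[ 0.55426458 -0.24608747  0.24526059]
```

>>> jog_arm(
  commands=[0,0,0.03,0,0.52,0,0,0.01,0,0.02,0.01,0.53,-0.01,0,0,0,0.03,0,0.52,0,0,0,0,0.03,0.01,0.53,0,0,0,0,0.02,0,0.52,-0.01,0,-0.16,0,0,0,0.79,0,0,-0.17,0,-0.02,0,0.8,0,0,-0.16,0,-0.03,0,0.79,0,0,-0.15,0,-0.04,0,0.79,0,0,-0.16,0,-0.06,0,0.8,0,0,-0.15,0,-0.06,0,0.79,0.01,0,-0.14,0,-0.08,0,0.79,0,0,-0.14,0,-0.09,0,0.8,0,0,-0.13,0,-0.1,0,0.79,0,0,-0.12,0,-0.11,0.01,0.79,0,0,-0.11,0,-0.12,0,0.8,0,0,0,0,0,0,0,0,0,0,0,0,0,0,0,0,0,0,0,0,0,0,0],
)

```text
t: 27.62
tool_pos: [0.554, -0.2457, 0.2463]
tool_rot: [-0.119, -2.879, -0.014]
contact_force: [0.7, -0.5, -0.7]
opening: 0.019
grip_force: 98.9
```

Run:
```python
from h import *
p,e,rs=scoop_now(); print(p,e,p+rs.apply([.04,0,0])); im=[]
for c in ['side','top']:
    d=grab(c); W=cloud(d)
    a=d['image'][:,:,::-1]
    y,x=proj(d,[[.615,-.25,.1]])[0][::-1].astype(int); im.append(cv2.resize(a[y-55:y+55,x-55:x+55],(400,400),interpolation=cv2.INTER_CUBIC))
    for n in ('scoop','lid'):
      for r in nets.silhouettes(c,n)[:1]:
        w=W[r['mask']]; w=w[~np.isnan(w[:,0])]; print(c,n,r['p'],np.median(w,axis=0),rect(w))
cv2.imwrite('pics/s9.png',np.hstack(im))
```

```text
[ 0.56158445 -0.24645122  0.14462198] [ -4.76398943 -44.89189264] [ 0.58982414 -0.2488047   0.11639113]
side scoop 0.7 [ 0.55946126 -0.23366035  0.1893022 ] (array([ 624., -422.]), array([482.,  82.]), -71.35)
side lid 0.9 [ 0.63786274 -0.01691509  0.00696158] (array([644.6, -30.8]), array([204.3, 139.5]), 84.38)
top lid 0.64 [ 0.63923401 -0.02931939  0.0064368 ] (array([640. , -30.6]), array([193.1, 133.1]), 84.64)
```

View pics/s9.png

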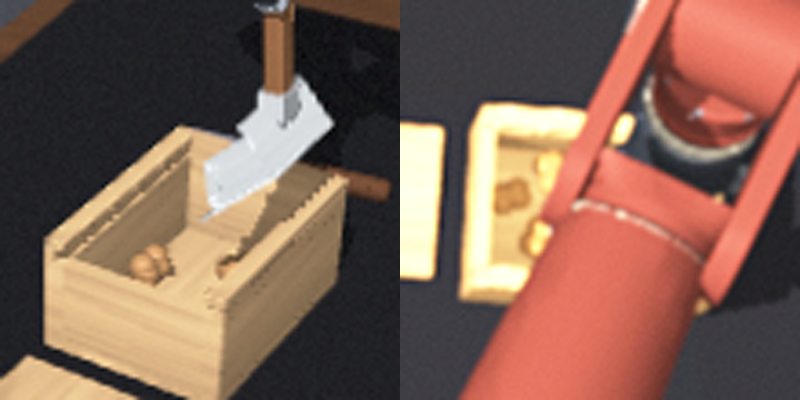

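Run:
```python
from h import *
P=Plan(); N=(.04,0,0)
P.to(*s2t([.57,-.245,.18],-4.7,-15,N),0,step=.04,turn=.085)
P.to(*s2t([.55,.03,.16],14,-5),0,step=.04,turn=.06)
P.to(*s2t(tubp(-.07,0,.12),33.65,-1.5),0,step=.035,turn=.05)
P.to(*s2t(tubp(-.07,0,.08),33.65,-1.5),0,step=.02).wait(1,0)
P.show()
```

```text
25
[0.2, 0.01, -0.02, 0, -0.75, 0, 0, 0.2, 0, -0.03, -0.01, -0.74, 0, 0, 0.2, 0.01, -0.04, 0, -0.75, 0, 0, 0.19, 0, -0.07, 0, -0.74, 0, 0, 0.19, 0.01, -0.07, 0, -0.75, 0, 0, 0.19, 0, -0.09, -0.01, -0.75, 0, 0, 0.17, 0.01, -0.1, 0, -0.74, 0, 0, 0.06, 0.59, 0.09, -0.16, -0.25, -0.44, 0, 0.03, 0.6, 0.09, -0.16, -0.24, -0.44, 0, 0.01, 0.59, 0.11, -0.16, -0.25, -0.44, 0, -0.01, 0.59, 0.11, -0.16, -0.25, -0.44, 0, -0.04, 0.59, 0.13, -0.16, -0.25, -0.44, 0, -0.05, 0.59, 0.13, -0.16, -0.24, -0.44, 0, -0.08, 0.58, 0.15, -0.16, -0.25, -0.44, 0, -0.01, 0.57, 0.12, -0.22, -0.09, -0.44, 0, -0.04, 0.56, 0.14, -0.22, -0.08, -0.43, 0, -0.05, 0.56, 0.14, -0.22, -0.09, -0.44, 0, -0.09, 0.56, 0.16, -0.22, -0.08, -0.44, 0, -0.1, 0.54, 0.18, -0.22, -0.09, -0.44, 0, -0.13, 0.54, 0.18, -0.22, -0.09, -0.43, 0]
[-0.14, 0.53, 0.2, -0.22, -0.08, -0.44, 0, 0.1, 0, 0.2, 0, 0, 0, 0, 0.11, 0, 0.19, 0, 0, 0, 0, 0.1, 0, 0.2, 0, 0, 0, 0, 0, 0, 0, 0, 0, 0, 0]
```

>>> jog_arm(
  commands=[0.2,0.01,-0.02,0,-0.75,0,0,0.2,0,-0.03,-0.01,-0.74,0,0,0.2,0.01,-0.04,0,-0.75,0,0,0.19,0,-0.07,0,-0.74,0,0,0.19,0.01,-0.07,0,-0.75,0,0,0.19,0,-0.09,-0.01,-0.75,0,0,0.17,0.01,-0.1,0,-0.74,0,0,0.06,0.59,0.09,-0.16,-0.25,-0.44,0,0.03,0.6,0.09,-0.16,-0.24,-0.44,0,0.01,0.59,0.11,-0.16,-0.25,-0.44,0,-0.01,0.59,0.11,-0.16,-0.25,-0.44,0,-0.04,0.59,0.13,-0.16,-0.25,-0.44,0,-0.05,0.59,0.13,-0.16,-0.24,-0.44,0,-0.08,0.58,0.15,-0.16,-0.25,-0.44,0,-0.01,0.57,0.12,-0.22,-0.09,-0.44,0,-0.04,0.56,0.14,-0.22,-0.08,-0.43,0,-0.05,0.56,0.14,-0.22,-0.09,-0.44,0,-0.09,0.56,0.16,-0.22,-0.08,-0.44,0,-0.1,0.54,0.18,-0.22,-0.09,-0.44,0,-0.13,0.54,0.18,-0.22,-0.09,-0.43,0],
)

```text
t: 30.42
tool_pos: [0.4523, 0.2179, 0.1948]
tool_rot: [-0.71, 2.569, 0.18]
contact_force: [0.4, 0.2, -2.0]
opening: 0.0188
grip_force: 98.7
```

>>> jog_arm(
  commands=[-0.14,0.53,0.2,-0.22,-0.08,-0.44,0,0,0,0,0,0,0,0],
)

```text
t: 30.68
tool_pos: [0.4464, 0.2522, 0.1874]
tool_rot: [-0.774, 2.547, 0.198]
contact_force: [-0.7, -1.2, -1.2]
opening: 0.0189
grip_force: 99.0
```

Run:
```python
from h import *
intub()
for c in ['side','top']:
    d=grab(c); W=cloud(d)
    for r in nets.silhouettes(c,'biscuit0'):
        w=W[r['mask']]; w=w[~np.isnan(w[:,0])]
        if len(w)>5 and r['p']>.3: 
            m=np.median(w,axis=0); q=m[:2]-TUB; print(c,round(r['p'],2),m.round(3),'tub',(q[0]*tc+q[1]*ts).round(3),(-q[0]*ts+q[1]*tc).round(3))
P=Plan()
P.to(*s2t(tubp(-.07,0,.075),33.65,-1.5),0,step=.02)
P.to(*s2t(tubp(-.07,0,.007),33.65,-1.5),0,step=.018).wait(1,0)
P.to(*s2t(tubp(-.07,0,.0055),33.65,-1.5),0,step=.018)
P.to(*s2t(tubp(.03,0,.0055),33.65,-1.5),0,step=.014)
P.show()
```

```text
tub x,y,z -0.0711 0.0023 0.1185 head,pitch [33.85 -1.68] [-0.65693508 -1.17295129 -1.15827409]
side 0.66 [0.66  0.374 0.023] tub 0.099 -0.015
side 0.63 [0.604 0.355 0.023] tub 0.042 0.0
side 0.61 [0.634 0.402 0.025] tub 0.093 0.023
side 0.43 [ 0.658 -0.254  0.029] tub -0.251 -0.537
top 0.55 [0.663 0.367 0.022] tub 0.098 -0.022
top 0.43 [ 0.597 -0.209  0.026] tub -0.277 -0.465
top 0.39 [0.632 0.406 0.022] tub 0.093 0.027
17
[0.12, 0, 0.22, 0, 0, 0, 0, 0.12, 0.01, 0.23, -0.01, 0, 0, 0, 0.12, 0, 0.22, 0, 0, -0.01, 0, 0.13, 0, 0.25, 0, 0, 0, 0, 0.14, 0, 0.25, 0, 0, 0, 0, 0.13, 0, 0.25, 0, 0, 0, 0, 0.14, 0, 0.24, 0, 0, 0, 0, 0, 0, 0, 0, 0, 0, 0, 0.01, 0, 0.03, 0, 0, 0, 0, -0.18, 0, 0.1, 0, 0, 0, 0, -0.19, 0, 0.1, 0, 0, 0, 0, -0.18, 0, 0.1, 0, 0, 0, 0, -0.18, 0, 0.1, 0, 0, 0, 0, -0.19, 0, 0.09, 0, 0, 0, 0, -0.18, 0, 0.1, 0, 0, 0, 0, -0.18, 0, 0.1, 0, 0, 0, 0, -0.19, 0, 0.1, 0, 0, 0, 0]
```

>>> jog_arm(
  commands=[0.12,-0.01,0.22,0,0,0,0,0.12,0,0.23,-0.01,0,0,0,0.12,0,0.22,0,0,-0.01,0,0.13,0,0.25,0,0,0,0,0.14,0,0.25,0,0,0,0,0.13,0,0.25,0,0,0,0,0.14,0,0.24,0,0,0,0,0,0,0,0,0,0,0,0.01,0,0.03,0,0,0,0,-0.18,0,0.1,0,0,0,0,-0.19,0,0.1,0,0,0,0,-0.18,0,0.1,0,0,0,0,-0.18,0,0.1,0,0,0,0,-0.19,0,0.09,0,0,0,0],
)

```text
t: 32.62
tool_pos: [0.5009, 0.286, 0.0741]
tool_rot: [-0.771, 2.545, 0.198]
contact_force: [0.3, -0.3, -2.2]
opening: 0.0187
grip_force: 99.4
```

Run:
```python
from h import *
intub()
P=Plan()
P.to(*s2t(tubp(.055,0,.0055),33.65,-1.5),0,step=.012)
P.to(*s2t(tubp(.071,0,.0055),33.65,-1.5),0,step=.008).show()
```

```text
tub x,y,z -0.0068 0.0001 0.0055 head,pitch [33.75 -1.52] [ 0.28778279 -0.34347453 -2.1558298 ]
8
[-0.15, 0, 0.08, 0, 0, 0, 0, -0.15, 0, 0.08, 0, 0, 0, 0, -0.15, 0, 0.09, 0.01, 0, 0.01, 0, -0.15, 0, 0.08, 0, 0, 0, 0, -0.15, 0, 0.08, 0, 0, 0, 0, -0.16, 0, 0.08, 0, 0, 0, 0, -0.11, 0, 0.06, 0, 0, 0, 0, -0.12, 0, 0.07, 0, 0, 0, 0]
```

>>> jog_arm(
  commands=[0.01,0,0.02,0,0,0,0,-0.15,0,0.08,0,0,0,0,-0.15,0,0.08,0,0,0,0,-0.15,0,0.09,0.01,0,0.01,0,-0.15,0,0.08,0,0,0,0,-0.15,0,0.08,0,0,0,0],
)

```text
t: 33.38
tool_pos: [0.5442, 0.3146, 0.073]
tool_rot: [-0.769, 2.545, 0.197]
contact_force: [-4.8, -3.0, 5.7]
opening: 0.0188
grip_force: 100.0
```

>>> jog_arm(
  commands=[-0.16,0,0.08,0,0,0,0,-0.11,0,0.06,0,0,0,0],
)

```text
t: 33.62
tool_pos: [0.5591, 0.3247, 0.0731]
tool_rot: [-0.769, 2.545, 0.197]
contact_force: [-4.6, -1.3, 6.7]
opening: 0.0187
grip_force: 100.1
```

Run:
```python
from h import *
intub(); im=[]
for c in ['side','top']:
    d=grab(c); a=d['image'][:,:,::-1]
    y,x=proj(d,[tubp(.06,0,.03)])[0][::-1].astype(int); im.append(cv2.resize(a[y-40:y+40,x-40:x+40],(400,400),interpolation=cv2.INTER_CUBIC))
cv2.imwrite('pics/s10.png',np.hstack(im))
```

```text
tub x,y,z 0.0631 -0.0001 0.0045 head,pitch [33.67 -1.5 ] [-4.62288725 -1.3426104   6.70010333]
```

View pics/s10.png

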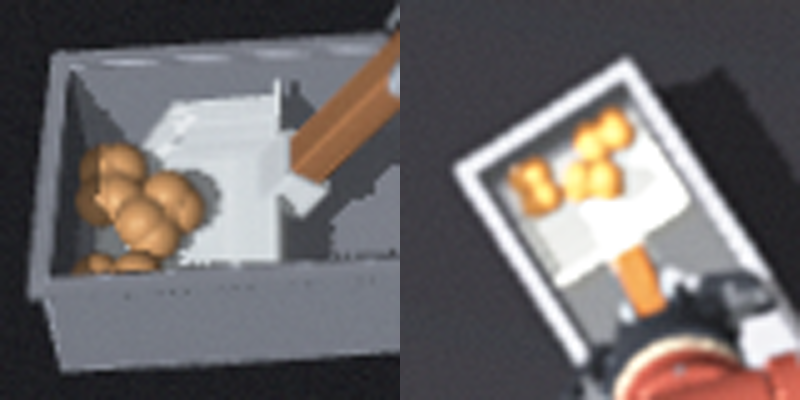

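Run:
```python
from h import *
P=Plan(); N=(.04,0,0); f=33.65
P.to(*s2t(tubp(.110,0,.004),f,-1.5,N),0,step=.007)
P.to(*s2t(tubp(.110,0,.010),f,6,N),0,turn=.05)
P.to(*s2t(tubp(.109,0,.035),f,20,N),0,turn=.05)
P.to(*s2t(tubp(.10,0,.06),f,25,N),0,turn=.06)
P.to(*s2t(tubp(.08,0,.18),f,25,N),0,step=.025).wait(1,0).show()
```

```text
17
[-0.1, 0, 0.04, 0, 0.01, 0, 0, 0.06, 0, 0.03, 0, -0.44, 0, 0, 0.07, 0, 0.02, 0, -0.43, 0, 0, 0.07, 0, 0.02, 0, -0.44, 0, 0, 0.04, 0, 0, 0, -0.49, 0, 0, 0.04, 0, -0.01, 0, -0.49, 0, 0, 0.04, 0, 0, 0, -0.49, 0, 0, 0.04, 0, -0.01, 0, -0.48, 0, 0, 0.04, 0, -0.01, 0, -0.49, 0, 0, -0.03, 0, -0.14, 0, -0.44, 0, 0, -0.04, 0, -0.14, 0, -0.44, 0, 0, -0.29, 0, -0.28, 0, 0, 0, 0, -0.29, 0, -0.29, 0, 0, 0, 0, -0.29, 0, -0.28, 0, 0, 0, 0, -0.29, 0, -0.28, 0, 0, 0, 0, -0.28, 0, -0.29, 0, 0, 0, 0, 0, 0, 0, 0, 0, 0, 0]
```

Run:
```python
from h import *
P=Plan(); N=(.04,0,0); f=33.65
P.to(*s2t(tubp(.110,0,.004),f,-1.5,N),0,step=.007)
P.to(*s2t(tubp(.110,0,.0145),f,6,N),0,turn=.05)
P.to(*s2t(tubp(.109,0,.037),f,20,N),0,turn=.05)
P.to(*s2t(tubp(.10,0,.06),f,25,N),0,turn=.06)
P.to(*s2t(tubp(.08,0,.18),f,25,N),0,step=.025).wait(1,0).show()
```

```text
17
[-0.1, 0, 0.04, 0, 0.01, 0, 0, 0.05, 0, 0, 0, -0.44, 0, 0, 0.06, 0, 0.01, 0, -0.43, 0, 0, 0.05, 0, 0, 0, -0.44, 0, 0, 0.05, 0, 0, 0, -0.49, 0, 0, 0.04, 0, 0, 0, -0.49, 0, 0, 0.05, 0, 0, 0, -0.49, 0, 0, 0.04, 0, 0, 0, -0.48, 0, 0, 0.05, 0, -0.01, 0, -0.49, 0, 0, -0.02, 0, -0.13, 0, -0.44, 0, 0, -0.02, 0, -0.12, 0, -0.44, 0, 0, -0.29, 0, -0.28, 0, 0, 0, 0, -0.29, 0, -0.29, 0, 0, 0, 0, -0.29, 0, -0.28, 0, 0, 0, 0, -0.29, 0, -0.29, 0, 0, 0, 0, -0.29, 0, -0.28, 0, 0, 0, 0, 0, 0, 0, 0, 0, 0, 0]
```

>>> jog_arm(
  commands=[-0.1,0,0.04,0,0.01,0,0,0.05,0,0,0,-0.44,0,0,0.06,0,0.01,0,-0.43,0,0,0.05,0,0,0,-0.44,0,0,0.05,0,0,0,-0.49,0,0,0.04,0,0,0,-0.49,0,0,0.05,0,0,0,-0.49,0,0,0.04,0,0,0,-0.48,0,0,0.05,0,-0.01,0,-0.49,0,0,-0.02,0,-0.13,0,-0.44,0,0,-0.02,0,-0.12,0,-0.44,0,0,-0.29,0,-0.28,0,0,0,0,-0.29,0,-0.29,0,0,0,0,-0.29,0,-0.28,0,0,0,0,-0.29,0,-0.29,0,0,0,0,-0.29,0,-0.28,0,0,0,0,0,0,0,0,0,0,0],
)

```text
t: 35.85
tool_pos: [0.5235, 0.3008, 0.192]
tool_rot: [-0.637, 2.106, 0.332]
contact_force: [0.6, 0.2, -2.7]
opening: 0.0186
grip_force: 99.1
```

Run:
```python
from h import *
intub()
p,e,rs=scoop_now()
for c in ['side','top']:
    d=grab(c); W=cloud(d)
    for r in nets.silhouettes(c,'biscuit0'):
        w=W[r['mask']]; w=w[~np.isnan(w[:,0])]
        if len(w)>5 and r['p']>.25: 
            m=np.median(w,axis=0); q=m[:2]-TUB; print(c,round(r['p'],2),m.round(3),'tub',(q[0]*tc+q[1]*ts).round(3),(-q[0]*ts+q[1]*tc).round(3),'scoop',rs.inv().apply(m-p).round(3))
P=Plan(); N=(.04,0,0)
P.to(*s2t([.62,.05,.17],12,23),0,step=.032,turn=.05)
P.to(*s2t([.59,-.249,.165],-4.7,20,N),0,step=.032,turn=.05).wait(1,0)
P.show()
```

```text
tub x,y,z 0.043 -0.0003 0.1643 head,pitch [33.68 25.05] [ 0.61247212  0.19538886 -2.72226837]
side 0.72 [0.574 0.349 0.178] tub 0.014 0.012 scoop [-0.021  0.012  0.024]
side 0.7 [0.601 0.328 0.18 ] tub 0.024 -0.021 scoop [-0.011 -0.02   0.022]
side 0.42 [ 0.658 -0.253  0.028] tub -0.25 -0.535 scoop [-0.323 -0.535  0.   ]
side 0.38 [0.579 0.337 0.182] tub 0.011 -0.001 scoop [-0.022 -0.001  0.029]
side 0.35 [ 0.633 -0.252  0.062] tub -0.271 -0.521 scoop [-0.328 -0.521  0.04 ]
top 0.61 [ 0.656 -0.26   0.03 ] tub -0.256 -0.541 scoop [-0.328 -0.541  0.004]
top 0.58 [0.576 0.342 0.176] tub 0.011 0.005 scoop [-0.024  0.005  0.024]
top 0.48 [0.584 0.378 0.181] tub 0.038 0.031 scoop [0.003 0.031 0.017]
top 0.47 [ 0.594 -0.296  0.027] tub -0.327 -0.536 scoop [-0.394 -0.535  0.032]
top 0.42 [0.6   0.32  0.174] tub 0.019 -0.027 scoop [-0.017 -0.027  0.019]
top 0.39 [ 0.654 -0.223  0.025] tub -0.237 -0.508 scoop [-0.313 -0.508 -0.008]
19
[0.14, -0.42, -0.24, 0.34, 0.03, 0.25, 0, 0.12, -0.43, -0.22, 0.34, 0.03, 0.24, 0, 0.12, -0.44, -0.21, 0.34, 0.04, 0.25, 0, 0.11, -0.45, -0.19, 0.34, 0.03, 0.25, 0, 0.09, -0.46, -0.18, 0.34, 0.03, 0.24, 0, 0.09, -0.47, -0.16, 0.34, 0.03, 0.25, 0, 0.07, -0.48, -0.15, 0.34, 0.03, 0.25, 0, 0.06, -0.48, -0.12, 0.34, 0.03, 0.24, 0, 0.05, -0.49, -0.12, 0.34, 0.04, 0.25, 0, 0.16, -0.46, -0.16, 0.25, 0.06, 0.2, 0, 0.14, -0.46, -0.16, 0.26, 0.05, 0.2, 0, 0.14, -0.48, -0.14, 0.25, 0.06, 0.21, 0, 0.13, -0.48, -0.12, 0.25, 0.06, 0.2, 0, 0.12, -0.48, -0.12, 0.26, 0.05, 0.2, 0, 0.12, -0.49, -0.1, 0.25, 0.06, 0.2, 0, 0.1, -0.49, -0.08, 0.25, 0.06, 0.2, 0, 0.09, -0.5, -0.08, 0.26, 0.06, 0.2, 0, 0.08, -0.5, -0.06, 0.25, 0.05, 0.21, 0, 0, 0, 0, 0, 0, 0, 0]
```

All three are in the scoop and the tub is empty, so I'll carry this load to the box and dump it.

>>> jog_arm(
  commands=[0.14,-0.42,-0.24,0.34,0.03,0.25,0,0.12,-0.43,-0.22,0.34,0.03,0.24,0,0.12,-0.44,-0.21,0.34,0.04,0.25,0,0.11,-0.45,-0.19,0.34,0.03,0.25,0,0.09,-0.46,-0.18,0.34,0.03,0.24,0,0.09,-0.47,-0.16,0.34,0.03,0.25,0,0.07,-0.48,-0.15,0.34,0.03,0.25,0,0.06,-0.48,-0.12,0.34,0.03,0.24,0,0.05,-0.49,-0.12,0.34,0.04,0.25,0,0.16,-0.46,-0.16,0.25,0.06,0.2,0,0.14,-0.46,-0.16,0.26,0.05,0.2,0,0.14,-0.48,-0.14,0.25,0.06,0.21,0,0.13,-0.48,-0.12,0.25,0.06,0.2,0,0.12,-0.48,-0.12,0.26,0.05,0.2,0,0.12,-0.49,-0.1,0.25,0.06,0.2,0,0.1,-0.49,-0.08,0.25,0.06,0.2,0,0.09,-0.5,-0.08,0.26,0.06,0.2,0,0.08,-0.5,-0.06,0.25,0.05,0.21,0,0,0,0,0,0,0,0],
)

```text
t: 38.42
tool_pos: [0.4578, -0.239, 0.1882]
tool_rot: [0.1, 2.265, -0.039]
contact_force: [0.3, -0.0, -1.5]
opening: 0.0185
grip_force: 99.2
```

>>> jog_arm(
  commands=[0,0,0.03,0,0.52,0,0,0.01,0,0.02,0.01,0.53,-0.01,0,0,0,0.03,0,0.52,0,0,0,0,0.03,0.01,0.53,0,0,0,0,0.02,0,0.52,-0.01,0,-0.16,0,0,0,0.79,0,0,-0.17,0,-0.02,0,0.8,0,0,-0.16,0,-0.03,0,0.79,0,0,-0.15,0,-0.04,0,0.79,0,0,-0.16,0,-0.06,0,0.8,0,0,-0.15,0,-0.06,0,0.79,0.01,0,-0.14,0,-0.08,0,0.79,0,0,-0.14,0,-0.09,0,0.8,0,0,-0.13,0,-0.1,0,0.79,0,0,-0.12,0,-0.11,0.01,0.79,0,0,-0.11,0,-0.12,0,0.8,0,0,0,0,0,0,0,0,0,0,0,0,0,0,0,0,0,0,0,0,0,0,0],
)

```text
t: 40.8
tool_pos: [0.5494, -0.2451, 0.2483]
tool_rot: [-0.12, -2.882, -0.015]
contact_force: [-0.0, 0.3, -1.3]
opening: 0.0187
grip_force: 99.3
```

Run:
```python
from h import *
p,e,rs=scoop_now(); print(p,e,p+rs.apply([.04,0,0]))
P=Plan(); N=(.04,0,0)
P.to(*s2t([.57,-.245,.18],-4.7,-15,N),0,step=.04,turn=.085)
P.to(*s2t([.55,.03,.16],14,-5),0,step=.04,turn=.06)
P.to(*s2t(tubp(-.04,0,.12),33.65,0),0,step=.035,turn=.05)
P.show()
```

```text
[ 0.55725825 -0.24582993  0.14661654] [ -4.76130121 -44.73850295] [ 0.58557326 -0.24818835  0.11846166]
22
[0.19, 0, -0.02, 0, -0.74, 0, 0, 0.19, 0.01, -0.02, 0, -0.74, 0, 0, 0.18, 0, -0.05, -0.01, -0.74, 0, 0, 0.18, 0.01, -0.05, 0, -0.75, 0, 0, 0.18, 0, -0.07, 0, -0.74, -0.01, 0, 0.17, 0, -0.09, 0, -0.74, 0, 0, 0.17, 0.01, -0.09, 0, -0.74, 0, 0, 0.06, 0.59, 0.09, -0.16, -0.25, -0.44, 0, 0.03, 0.6, 0.09, -0.16, -0.24, -0.44, 0, 0.01, 0.59, 0.11, -0.16, -0.25, -0.44, 0, -0.01, 0.59, 0.11, -0.16, -0.25, -0.43, 0, -0.04, 0.59, 0.13, -0.16, -0.24, -0.44, 0, -0.06, 0.59, 0.13, -0.16, -0.25, -0.44, 0, -0.08, 0.58, 0.15, -0.16, -0.25, -0.44, 0, -0.06, 0.52, 0.13, -0.2, -0.11, -0.38, 0, -0.07, 0.51, 0.15, -0.2, -0.1, -0.38, 0, -0.1, 0.51, 0.15, -0.19, -0.11, -0.38, 0, -0.11, 0.5, 0.17, -0.2, -0.11, -0.38, 0, -0.12, 0.49, 0.18, -0.2, -0.11, -0.38, 0, -0.15, 0.48, 0.19, -0.2, -0.1, -0.38, 0]
[-0.16, 0.47, 0.2, -0.2, -0.11, -0.38, 0, -0.17, 0.46, 0.21, -0.2, -0.11, -0.38, 0]
```

>>> jog_arm(
  commands=[0.19,0,-0.02,0,-0.74,0,0,0.19,0.01,-0.02,0,-0.74,0,0,0.18,0,-0.05,-0.01,-0.74,0,0,0.18,0.01,-0.05,0,-0.75,0,0,0.18,0,-0.07,0,-0.74,-0.01,0,0.17,0,-0.09,0,-0.74,0,0,0.17,0.01,-0.09,0,-0.74,0,0,0.06,0.59,0.09,-0.16,-0.25,-0.44,0,0.03,0.6,0.09,-0.16,-0.24,-0.44,0,0.01,0.59,0.11,-0.16,-0.25,-0.44,0,-0.01,0.59,0.11,-0.16,-0.25,-0.43,0,-0.04,0.59,0.13,-0.16,-0.24,-0.44,0,-0.06,0.59,0.13,-0.16,-0.25,-0.44,0,-0.08,0.58,0.15,-0.16,-0.25,-0.44,0,-0.06,0.52,0.13,-0.2,-0.11,-0.38,0,-0.07,0.51,0.15,-0.2,-0.1,-0.38,0,-0.1,0.51,0.15,-0.19,-0.11,-0.38,0,-0.11,0.5,0.17,-0.2,-0.11,-0.38,0,-0.12,0.49,0.18,-0.2,-0.11,-0.38,0,-0.15,0.48,0.19,-0.2,-0.1,-0.38,0],
)

```text
t: 43.3
tool_pos: [0.4738, 0.2036, 0.1978]
tool_rot: [-0.658, 2.569, 0.174]
contact_force: [0.1, -0.9, -1.9]
opening: 0.0189
grip_force: 99.1
```

>>> jog_arm(
  commands=[-0.16,0.47,0.2,-0.2,-0.11,-0.38,0,-0.17,0.46,0.21,-0.2,-0.11,-0.38,0,0,0,0,0,0,0,0],
)

```text
t: 43.68
tool_pos: [0.4706, 0.2667, 0.1851]
tool_rot: [-0.765, 2.523, 0.207]
contact_force: [-0.1, -0.7, -1.0]
opening: 0.0188
grip_force: 99.3
```

Run:
```python
from h import *
intub(); im=[]; p,e,rs=scoop_now()
b=np.radians(-94.7)
for c in ['side','top']:
    d=grab(c); W=cloud(d); a=d['image'][:,:,::-1]
    y,x=proj(d,[[.615,-.25,.06]])[0][::-1].astype(int); im.append(cv2.resize(a[y-50:y+50,x-50:x+50],(400,400),interpolation=cv2.INTER_CUBIC))
    for r in nets.silhouettes(c,'biscuit0'):
        w=W[r['mask']]; w=w[~np.isnan(w[:,0])]
        if len(w)>5 and r['p']>.2:
            m=np.median(w,axis=0); print(c,round(r['p'],2),m.round(3),'scoop',rs.inv().apply(m-p).round(3))
cv2.imwrite('pics/s11.png',np.hstack(im))
P=Plan()
P.to(*s2t(tubp(-.04,0,.075),33.65,0),0,step=.02)
P.to(*s2t(tubp(-.04,0,.0075),33.65,0),0,step=.018).wait(1,0)
P.show()
```

```text
tub x,y,z -0.0411 0.0009 0.1183 head,pitch [33.78 -0.14] [-0.07644001 -0.73678754 -0.99490867]
side 0.39 [0.423 0.525 0.082] scoop [ 0.027  0.241 -0.036]
side 0.37 [ 0.658 -0.246  0.031] scoop [-0.206 -0.531 -0.087]
top 0.65 [ 0.646 -0.285  0.025] scoop [-0.237 -0.556 -0.093]
top 0.53 [ 0.654 -0.253  0.03 ] scoop [-0.214 -0.534 -0.088]
top 0.53 [ 0.651 -0.222  0.027] scoop [-0.199 -0.507 -0.092]
top 0.47 [ 0.595 -0.295  0.026] scoop [-0.286 -0.536 -0.092]
top 0.47 [ 0.592 -0.207  0.026] scoop [-0.239 -0.461 -0.092]
top 0.45 [ 0.615 -0.236  0.026] scoop [-0.237 -0.498 -0.092]
top 0.44 [ 0.63  -0.187  0.027] scoop [-0.197 -0.466 -0.092]
8
[0.12, 0.01, 0.22, 0, 0, 0, 0, 0.13, 0.01, 0.22, 0, 0, -0.01, 0, 0.12, 0, 0.22, 0, 0, 0, 0, 0.14, 0, 0.24, 0, 0, 0, 0, 0.14, 0, 0.24, 0, 0, 0, 0, 0.14, 0, 0.25, 0, 0, 0, 0, 0.15, 0, 0.24, 0, 0, 0, 0, 0, 0, 0, 0, 0, 0, 0]
```

View pics/s11.png

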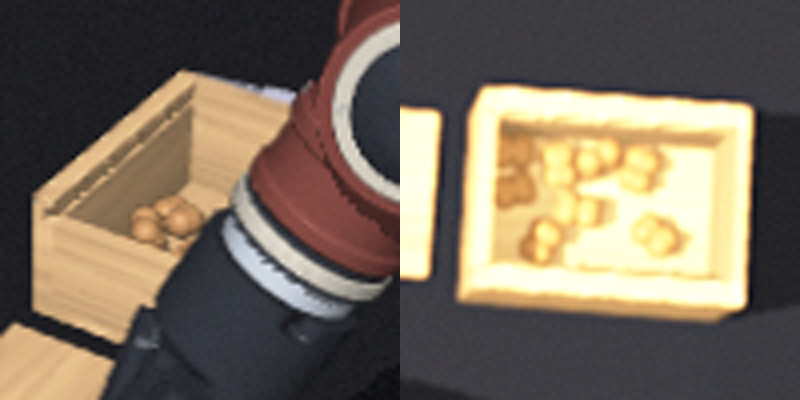

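Run:
```python
from h import *
b=np.radians(-94.7); C=np.array([.6145,-.2505])
d=grab('top'); W=cloud(d)
q=W[...,:2]-C; bx=q[...,0]*np.cos(b)+q[...,1]*np.sin(b); by=-q[...,0]*np.sin(b)+q[...,1]*np.cos(b); z=W[...,2]
G={}
ins=(abs(bx)<.095)&(abs(by)<.062)&(z<.07)
rows,cols=np.where(ins); 
for r in range(rows.min(),rows.max()+1):
    print(''.join('%3d'%(z[r,c]*1000) if ins[r,c] else '  .' for c in range(cols.min(),cols.max()+1)))
# strays: things above table outside known
d2=grab('side'); W2=cloud(d2)
for nm,WW,im in(('top',W,d['image']),('side',W2,d2['image'])):
    hsv=cv2.cvtColor(im,cv2.COLOR_RGB2HSV); m=((hsv[...,0]>5)&(hsv[...,0]<20)&(hsv[...,1]>110)&(hsv[...,2]>70)&(WW[...,2]>.005)&(WW[...,2]<.06)).astype(np.uint8)
    n,l,s,c=cv2.connectedComponentsWithStats(m)
    for i in range(1,n):
        if s[i,4]>8: print(nm,s[i,4],np.nanmedian(WW[l==i],axis=0).round(3))
```

```text
.  . 63 60 64  . 58 64 64  . 65 65  . 68  .  .  .  .  .  .  . 69  .  .  .  .  .  .  .  .  .  .  .  .  .  .  .  .  .  .  .  .  .  .  .  .  .  .  .  .  .  .  .  .  .  .  .  .  .  .  .
  .  . 48 50 51 47 50 48 47 46 56 52 55 61 56 50 57 60 61 61 59 65 68 68  . 67 69  .  .  .  .  .  . 69  . 69  .  .  .  .  .  .  .  .  .  .  .  .  .  .  .  .  .  .  .  .  .  .  .  .  .
  .  . 29 31 28 32 40 32 33 35 42 40 46 45 41 49 43 49 50 51 48 50 51 54 61 56 51 62 57 59 54 59 64 61 68  . 61 65  . 69 68  .  .  .  .  .  .  .  .  .  .  .  .  .  .  .  .  .  .  .  .
  .  . 12 17  9 18 24 28 30 24 27 27 37 32 33 32 35 28 39 36 31 37 37 46 38 43 38 49 48 45 51 54 48 52 49 54 49 44 56 58 56 54 66 64 66 63 61 62 59  . 68  . 66 69  .  .  .  .  .  .  .
  .  . 26 23 30 24  2 23 23 22 28 13  3 19 17 14 17 20 13 19 19 19 27 26 26 28 26 23 22 28 29 35 34 35 31 49 42 43 42 40 44 43 50 45 51 46 48 47 50 57 50 54 63 57 52 61 60 65 67 56 63
  .  . 26 20 29 32 23 23 31 31 24 25  3 13  5  5  8  3  2 14 10  7  8 13 17 16 10  7 14 23 30 35 25 20 15 22 29 27 30 34 30 38 33 34 33 37 36 33 41 36 36 39 40 48 39 50 46 47 45 49 6
[... 6096 characters left out ...]
 .  .  .  .  .  .  .  .  .  .  .  .  .  .  .  .  .  .  .  .  .  .  .  .  .  .  .  .  .  .  6  9  2 14  4  9  0  4 13  7  0  6 12  5  7  6 17  5 14 31 45 54  .  .
  .  .  .  .  .  .  .  .  .  .  .  .  .  .  .  .  .  .  .  .  .  .  .  .  .  .  .  .  .  .  .  .  .  .  .  .  .  .  .  .  .  .  .  .  .  .  .  .  .  .  8 14  1  4  9 13 23 39 55 66  .
top 441 [ 0.664 -0.209  0.028]
top 13 [ 0.616 -0.252  0.027]
top 172 [ 0.579 -0.473  0.017]
top 91 [ 0.591 -0.202  0.023]
top 20 [ 0.595 -0.309  0.022]
top 9 [ 0.585 -0.176  0.01 ]
top 156 [ 0.54  -0.243  0.035]
top 57 [0.426 0.478 0.055]
side 163 [ 0.652 -0.267  0.028]
side 319 [0.411 0.54  0.055]
side 18 [0.416 0.547 0.007]
side 9 [0.404 0.536 0.008]
```

All 8 biscuits are in the box, since the dark blob at the entry end is two of them, and there are no strays. Next I set the scoop down in the tub.

>>> jog_arm(
  commands=[0.12,0.01,0.22,0,0,0,0,0.13,0.01,0.22,0,0,-0.01,0,0.12,0,0.22,0,0,0,0,0.14,0,0.24,0,0,0,0,0.14,0,0.24,0,0,0,0,0.14,0,0.25,0,0,0,0,0.15,0,0.24,0,0,0,0,0,0,0,0,0,0,0],
)

```text
t: 44.98
tool_pos: [0.4709, 0.267, 0.072]
tool_rot: [-0.763, 2.523, 0.206]
contact_force: [-0.3, -0.4, -2.2]
opening: 0.0186
grip_force: 99.4
```

>>> jog_arm(
  commands=[0.02,0,0.04,0,0,0,0,0,0,0,0,0,0,0],
)

```text
t: 45.22
tool_pos: [0.4716, 0.2673, 0.0709]
tool_rot: [-0.763, 2.521, 0.206]
contact_force: [0.1, 0.8, -2.0]
opening: 0.0186
grip_force: 99.7
```

Run:
```python
from h import *
intub()
```

```text
tub x,y,z -0.0397 0.0007 0.0042 head,pitch [ 3.37e+01 -1.00e-02] [ 0.13762066  0.78417226 -1.96765048]
```

>>> jog_arm(
  commands=[0.01,0,0.02,0,0,0,0,0,0,0,0,0,0,0],
)

```text
t: 45.48
tool_pos: [0.4723, 0.2676, 0.0707]
tool_rot: [-0.762, 2.519, 0.206]
contact_force: [-2.5, -1.3, 3.9]
opening: 0.0186
grip_force: 100.2
```

>>> jog_arm(
  commands=[0,0,0,0,0,0,50,0,0,0,0,0,0,50,0,0,0,0,0,0,50,0,0,-0.4,0,0,0,50,0,0,-0.5,0,0,0,50,0,0,-0.6,0,0,0,50,0,0,-0.6,0,0,0,50,0,0,0,0,0,0,50],
)

```text
t: 46.48
tool_pos: [0.4208, 0.2324, 0.1828]
tool_rot: [-0.76, 2.513, 0.205]
contact_force: [-0.2, -0.2, 0.0]
opening: 0.0501
grip_force: 0.0
```

Run:
```python
from h import *
for c in ['side','top']:
    d=grab(c,'lid_%s.png'%c); W=cloud(d)
    for n in ('scoop','lid'):
      for r in nets.silhouettes(c,n)[:1]:
        w=W[r['mask']]; w=w[~np.isnan(w[:,0])]; print(c,n,r['p'],np.median(w,axis=0),rect(w))
        if n=='lid':
            f=w[w[:,2]<.015]; print(' flat',len(f),rect(f))
            g=w[(w[:,2]>.021)&(w[:,2]<.035)]; print(' bar',len(g),rect(g),np.median(g,axis=0))
o=ctrl.get_obs(); print(o['tool_pos'],o['q'])
```

```text
side scoop 0.8 [0.53098326 0.28356628 0.01833139] (array([500.7, 248.7]), array([227.9, 128. ]), 63.12)
side lid 0.82 [ 0.63812345 -0.01555707  0.00702136] (array([644.6, -31.9]), array([205.4, 138.2]), 84.94)
 flat 2384 (array([644.6, -31.9]), array([205.4, 138.2]), 84.94)
 bar 121 (array([646.4,  28.4]), array([57.8, 17.1]), -5.34) [0.64431856 0.03164935 0.02785904]
top scoop 0.92 [0.52775405 0.30339532 0.00859168] (array([502.8, 288.9]), array([168.4,  95.8]), 33.78)
top lid 0.92 [ 0.6374397  -0.02920821  0.00624654] (array([639.5, -29. ]), array([191.7, 131.1]), 84.91)
 flat 2315 (array([639.5, -29. ]), array([191.7, 131.1]), 84.91)
 bar 80 (array([644.9,  25.3]), array([55.4, 13.9]), -5.44) [0.64406847 0.02429346 0.02762842]
[0.41868493 0.23223959 0.17652248] [ 0.23400606 -0.76117264  2.3362446   0.19871663  1.08270603 -1.97420059]
```

Run:
```python
from h import *
P=Plan(); r=down(np.radians(85.0)); t=np.array([.6454,.0265,0])
P.to([.44,.19,.20],None,50,step=.04)
P.to(t+[0,0,.10],r,50,step=.035,turn=.06).to(t+[0,0,.03],r,50,step=.03)
P.show()
```

```text
20
[-0.06, -0.39, -0.19, 0, 0, 0, 50, -0.05, -0.39, -0.2, 0, 0, 0, 50, -0.02, -0.28, 0.14, 0.12, 0.33, 0.44, 50, -0.04, -0.27, 0.14, 0.12, 0.34, 0.44, 50, -0.06, -0.27, 0.15, 0.12, 0.33, 0.44, 50, -0.07, -0.27, 0.14, 0.11, 0.33, 0.44, 50, -0.09, -0.26, 0.15, 0.12, 0.33, 0.44, 50, -0.11, -0.26, 0.14, 0.12, 0.34, 0.44, 50, -0.12, -0.25, 0.15, 0.12, 0.33, 0.44, 50, -0.14, -0.24, 0.14, 0.12, 0.33, 0.44, 50, -0.15, -0.23, 0.14, 0.12, 0.33, 0.43, 50, -0.16, -0.23, 0.14, 0.12, 0.34, 0.44, 50, -0.19, -0.21, 0.14, 0.11, 0.33, 0.44, 50, -0.19, -0.21, 0.13, 0.12, 0.33, 0.44, 50, -0.21, -0.19, 0.12, 0.12, 0.33, 0.44, 50, -0.22, -0.19, 0.13, 0.12, 0.34, 0.44, 50, -0.23, -0.17, 0.11, 0.12, 0.33, 0.44, 50, 0, 0, 0.39, 0, 0, 0, 50, 0, 0, 0.39, 0, 0, 0, 50, 0, 0, 0.39, 0, 0, 0, 50]
```

>>> jog_arm(
  commands=[-0.06,-0.39,-0.19,0,0,0,50,-0.05,-0.39,-0.2,0,0,0,50,-0.02,-0.28,0.14,0.12,0.33,0.44,50,-0.04,-0.27,0.14,0.12,0.34,0.44,50,-0.06,-0.27,0.15,0.12,0.33,0.44,50,-0.07,-0.27,0.14,0.11,0.33,0.44,50,-0.09,-0.26,0.15,0.12,0.33,0.44,50,-0.11,-0.26,0.14,0.12,0.34,0.44,50,-0.12,-0.25,0.15,0.12,0.33,0.44,50,-0.14,-0.24,0.14,0.12,0.33,0.44,50,-0.15,-0.23,0.14,0.12,0.33,0.43,50,-0.16,-0.23,0.14,0.12,0.34,0.44,50,-0.19,-0.21,0.14,0.11,0.33,0.44,50,-0.19,-0.21,0.13,0.12,0.33,0.44,50,-0.21,-0.19,0.12,0.12,0.33,0.44,50,-0.22,-0.19,0.13,0.12,0.34,0.44,50,-0.23,-0.17,0.11,0.12,0.33,0.44,50,0,0,0,0,0,0,50],
)

```text
t: 49.02
tool_pos: [0.6461, 0.0263, 0.1003]
tool_rot: [-0.137, -3.138, -0.002]
contact_force: [-0.6, 0.7, 0.1]
opening: 0.0505
grip_force: 0.0
```

Run:
```python
from h import *
o=ctrl.get_obs(); print(o['tool_pos'],o['tool_rot'])
P=Plan(); r=down(np.radians(85.0)); t=np.array([.6454,.0265,0])
P.to(t+[0,0,.07],r,50,step=.02).to(t+[0,0,-.014],r,50,step=.024).wait(2,50).wait(3,0)
P.show()
```

```text
[0.6460948  0.02628601 0.10034397] [-1.37380260e-01 -3.13832765e+00 -1.81880395e-03]
11
[0.01, 0, 0.25, 0.01, 0, 0, 50, 0, 0, 0.26, 0, 0, 0, 50, 0, 0, 0.35, 0, 0, 0, 50, 0, 0, 0.35, 0, 0, 0, 50, 0, 0, 0.35, 0, 0, 0, 50, 0, 0, 0.35, 0, 0, 0, 50, 0, 0, 0, 0, 0, 0, 50, 0, 0, 0, 0, 0, 0, 50, 0, 0, 0, 0, 0, 0, 0, 0, 0, 0, 0, 0, 0, 0, 0, 0, 0, 0, 0, 0, 0]
```

>>> jog_arm(
  commands=[0.01,0,0.25,0.01,0,0,50,0,0,0.26,0,0,0,50,0,0,0.35,0,0,0,50,0,0,0.35,0,0,0,50,0,0,0.35,0,0,0,50,0,0,0.35,0,0,0,50,0,0,0,0,0,0,50,0,0,0,0,0,0,50],
  newtons=70,
)

```text
t: 50.02
tool_pos: [0.6465, 0.0265, -0.0111]
tool_rot: [0.137, 3.134, -0.0]
contact_force: [-0.4, 1.1, 0.9]
opening: 0.0504
grip_force: 0.0
```

>>> jog_arm(
  commands=[0,0,-0.02,0,0,0,0,0,0,0,0,0,0,0,0,0,0,0,0,0,0,0,0,0,0,0,0,0],
  newtons=70,
)

```text
t: 50.52
tool_pos: [0.647, 0.0265, -0.0088]
tool_rot: [0.137, 3.133, -0.0]
contact_force: [-1.3, -0.2, 6.2]
opening: 0.011
grip_force: 68.6
```

Run:
```python
from h import *
o=ctrl.get_obs(); print(o['tool_pos'],o['tool_rot'],o['contact_force'],o['opening'])
P=Plan(); z0=o['tool_pos'][2]
# lid-in-hand: underside = tcp_z - z0 ; go up and to y where lid front clears box
r=down(np.radians(85.3))
b=np.array([np.cos(np.radians(-94.7)),np.sin(np.radians(-94.7))])
g0=np.array([.6214,-.1671])  # tool when gripped in groove
def at(s,z): return np.r_[g0-b*s,z0+z]
P.to(np.r_[o['tool_pos'][:2],z0+.02],None,0,step=.02)
P.to(at(.215,.095),r,0,step=.03).wait(2,0)
P.show(); print(at(.215,0))
```

```text
[ 0.64699965  0.02649844 -0.00878402] [ 1.36735750e-01  3.13320483e+00 -3.35167396e-04] [-1.33100222 -0.20769593  6.24543949] 0.010977753066663
6
[0, 0, -0.33, 0, 0, 0, 0, 0.05, 0.11, -0.42, 0, 0.02, -0.02, 0, 0.05, 0.11, -0.42, 0, 0.02, -0.01, 0, 0.06, 0.11, -0.41, 0, 0.01, -0.02, 0, 0, 0, 0, 0, 0, 0, 0, 0, 0, 0, 0, 0, 0, 0]
[ 0.63901678  0.04717704 -0.00878402]
```

>>> jog_arm(
  commands=[0,0,0,0,0,0,45,0,0,0,0,0,0,45,0.025,0,0.12,0.01,0,0,45,0,0,0,0,0,0,45,0,0,0,0,0,0,45],
)

```text
t: 51.15
tool_pos: [0.6442, 0.0267, -0.018]
tool_rot: [0.137, 3.136, -0.002]
contact_force: [-0.5, 1.4, -0.4]
opening: 0.0452
grip_force: 0.0
```

Run:
```python
from h import *
o=ctrl.get_obs(); print(o['tool_pos'],o['tool_rot'],o['contact_force'],o['opening'])
d=grab('top');W=cloud(d)
d=grab('side');W2=cloud(d)
for n,w in (('top',W),('side',W2)):
    g=pick(w,.021,.033,.6,.69,-.01,.05); print(n,len(g),rect(g))
for r in nets.silhouettes('side','lid')[:1]:
    w=W2[r['mask']]; w=w[w[:,2]<.02]; print(rect(w))
```

```text
[ 0.64420251  0.02674942 -0.01797605] [ 1.36960037e-01  3.13596978e+00 -1.68121928e-03] [-0.50783055  1.36809807 -0.43313659] 0.04515114461115537
top 13 (array([626.9,  13.2]), array([41.3,  5.2]), -81.43)
side 107 (array([638.7,  21.6]), array([49.2, 27.1]), -61.05)
```

>>> jog_arm(
  commands=[-0.02,0,-0.02,0,0,0,45,0,0,0,0,0,0,45,0,0,0,0,0,0,0,0,0,0,0,0,0,0,0,0,0,0,0,0,0,0,0,0,0,0,0,0],
  newtons=70,
)

```text
t: 52.05
tool_pos: [0.6459, 0.0266, -0.0161]
tool_rot: [0.137, 3.135, -0.002]
contact_force: [-0.6, 0.1, 2.4]
opening: 0.0119
grip_force: 71.9
```

Run:
```python
from h import *
o=ctrl.get_obs(); print(o['tool_pos'],o['tool_rot'],o['contact_force'],o['opening'])
P=Plan(); z0=o['tool_pos'][2]; r=down(np.radians(85.3))
b=np.array([np.cos(np.radians(-94.7)),np.sin(np.radians(-94.7))]); g0=np.array([.6214,-.1671])
P.to(np.r_[o['tool_pos'][:2],z0+.02],None,0,step=.02)
P.to(np.r_[g0-b*.225,z0+.0795],r,0,step=.03).wait(2,0)
P.show(); print(np.r_[g0-b*.225,z0+.0795])
```

```text
[ 0.6458905   0.02659674 -0.01607409] [ 1.36999679e-01  3.13493633e+00 -1.69123345e-03] [-0.5777336   0.1261727   2.36042549] 0.011920272254818008
6
[0, 0, -0.33, 0, 0, 0, 0, 0.05, 0.17, -0.33, 0, 0.01, -0.02, 0, 0.04, 0.16, -0.33, -0.01, 0.01, -0.02, 0, 0.05, 0.17, -0.34, 0, 0.02, -0.01, 0, 0, 0, 0, 0, 0, 0, 0, 0, 0, 0, 0, 0, 0, 0]
[0.63983616 0.05714341 0.06342591]
```

>>> jog_arm(
  commands=[0,0,-0.33,0,0,0,0,0.05,0.17,-0.33,0,0.01,-0.02,0,0.04,0.16,-0.33,-0.01,0.01,-0.02,0,0.05,0.17,-0.34,0,0.02,-0.01,0,0,0,0,0,0,0,0,0,0,0,0,0,0,0],
)

```text
t: 52.8
tool_pos: [0.6393, 0.0574, 0.0631]
tool_rot: [-0.129, -3.138, 0.0]
contact_force: [0.3, 0.2, -1.7]
opening: 0.012
grip_force: 71.4
```

Run:
```python
from h import *
o=ctrl.get_obs(); print(o['tool_pos'],o['tool_rot'],o['contact_force'],o['opening'])
b=np.radians(-94.7); C=np.array([.6145,-.2505])
im=[]
def box(w): q=w[:,:2]-C; return np.c_[q[:,0]*np.cos(b)+q[:,1]*np.sin(b),-q[:,0]*np.sin(b)+q[:,1]*np.cos(b),w[:,2]]
for c in ['side','top']:
    d=grab(c); W=cloud(d); a=d['image'][:,:,::-1]
    y,x=proj(d,[[.62,-.13,.08]])[0][::-1].astype(int); im.append(cv2.resize(a[y-50:y+50,x-50:x+50],(400,400),interpolation=cv2.INTER_CUBIC))
    w=pick(W,.07,.092,.5,.75,-.145,.15); q=box(w); q=q[(q[:,0]<-.12)]
    A=np.c_[q[:,:2],np.ones(len(q))]; k=abs(q[:,2]-np.median(q[:,2]))<.006
    print(c,len(q),'plane dz/dx,dz/dy',np.linalg.lstsq(A[k],q[k,2],rcond=None)[0].round(4),'x range',np.percentile(q[:,0],[1,99]).round(3))
    # lid lateral edges vs. box outer edges in the box frame, per x slice
    for lo,hi in ((-.17,-.15),(-.2,-.18),(-.25,-.23)):
        s=q[(q[:,0]>lo)&(q[:,0]<hi)]; 
        if len(s): print('  lid y',lo,s[:,1].min().round(4),s[:,1].max().round(4))
    qb=box(pick(W,.0925,.101,.5,.72,-.36,-.145)); 
    for lo,hi in ((-.09,-.06),(-.03,.0),(.03,.06)):
        s=qb[(qb[:,0]>lo)&(qb[:,0]<hi)]; print('  rim y',lo,s[:,1].min().round(4),s[:,1].max().round(4))
cv2.imwrite('pics/s12.png',np.hstack(im))
```

```text
[0.6392701  0.05740505 0.06307102] [-1.28673837e-01 -3.13763976e+00  2.07478589e-04] [ 0.29372438  0.15349518 -1.65645922] 0.011987810467912799
side 2150 plane dz/dx,dz/dy [-0.003  -0.0028  0.085 ] x range [-0.352 -0.162]
  lid y -0.17 -0.0653 0.0512
  lid y -0.2 -0.0648 0.0572
  lid y -0.25 -0.0649 0.0544
  rim y -0.09 -0.074 0.0771
  rim y -0.03 -0.074 0.0782
  rim y 0.03 -0.0739 0.0784
top 1373 plane dz/dx,dz/dy [-0.0042 -0.0034  0.0835] x range [-0.344 -0.159]
  lid y -0.17 -0.0666 0.0631
  lid y -0.2 -0.0669 0.0637
  lid y -0.25 -0.067 0.0633
  rim y -0.09 -0.0759 0.0737
  rim y -0.03 -0.0751 0.0738
  rim y 0.03 -0.0764 0.0774
```

View pics/s12.png

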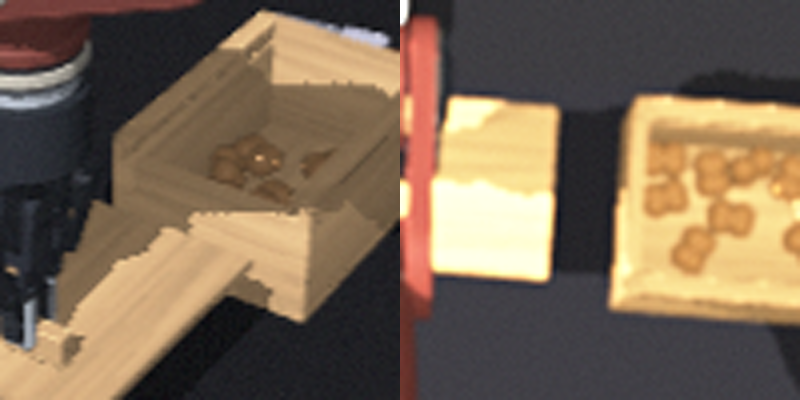

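>>> jog_arm(
  commands=[-0.01,-0.3,-0.01,0,0,0,0,0,-0.3,0,0,0,0,0,0,-0.25,0,0,0,0,0,0,-0.2,0,0,0,0,0,0,-0.2,0,0,0,0,0,0,0,0,0,0,0,0],
)

```text
t: 53.65
tool_pos: [0.6341, -0.0184, 0.064]
tool_rot: [-0.131, -3.138, -0.0]
contact_force: [0.1, 0.2, -1.9]
opening: 0.0118
grip_force: 71.4
```

>>> jog_arm(
  commands=[0,-0.2,0,0,0,0,0,0,-0.2,0,0,0,0,0,0,0,0,0,0,0,0],
)

```text
t: 54.02
tool_pos: [0.6321, -0.0423, 0.064]
tool_rot: [-0.131, -3.138, -0.0]
contact_force: [0.3, 0.5, -1.3]
opening: 0.0119
grip_force: 71.4
```

>>> jog_arm(
  commands=[0,-0.25,0,0,0,0,0,0,-0.25,0,0,0,0,0,0,-0.25,0,0,0,0,0,0,-0.25,0,0,0,0,0,0,-0.25,0,0,0,0,0,0,-0.25,0,0,0,0,0,0,0,0,0,0,0,0],
)

```text
t: 54.9
tool_pos: [0.6246, -0.1323, 0.064]
tool_rot: [-0.132, -3.138, -0.0]
contact_force: [0.1, 0.6, -0.5]
opening: 0.0117
grip_force: 71.5
```

>>> jog_arm(
  commands=[0,-0.2,0,0,0,0,0,0,-0.2,0,0,0,0,0,0,0,0,0,0,0,0],
)

```text
t: 55.28
tool_pos: [0.6227, -0.1559, 0.064]
tool_rot: [-0.131, -3.138, 0.0]
contact_force: [0.5, 0.1, -1.8]
opening: 0.0119
grip_force: 71.4
```

```bash
cat > lidchk.py <<'E'
from h import *
o=ctrl.get_obs(); print(o['tool_pos'],o['contact_force'])
b=np.radians(-94.7); C=np.array([.6145,-.2505])
for c in ['side','top']:
    d=grab(c); W=cloud(d)
    for r in nets.silhouettes(c,'lid')[:1]:
        w=W[r['mask']]; w=w[~np.isnan(w[:,0])]; q=w[:,:2]-C; x=q[:,0]*np.cos(b)+q[:,1]*np.sin(b); y=-q[:,0]*np.sin(b)+q[:,1]*np.cos(b)
        k=(w[:,2]>.075)&(w[:,2]<.092); print(c,r['p'],'x',np.percentile(x[k],[.5,99.5]).round(4),'y',np.percentile(y[k],[1,99]).round(4),'z',np.median(w[k,2]).round(4))
        g=(w[:,2]>.1)&(w[:,2]<.112); print('  bar',g.sum(),np.percentile(x[g],[2,98]).round(4) if g.any() else '')
E
python3 lidchk.py
```

```text
[ 0.62271199 -0.15593927  0.06403462] [ 0.48950577  0.12930515 -1.75636998]
side 0.77 x [-0.1395  0.0527] y [-0.0605  0.0627] z 0.0869
  bar 59 [-0.109  -0.0899]
top 0.59 x [-0.1243  0.0542] y [-0.0567  0.0558] z 0.0854
  bar 17 [-0.1063 -0.0896]
```

>>> jog_arm(
  commands=[0,-0.2,0,0,0,0,0,0,-0.2,0,0,0,0,0,0,-0.1,0,0,0,0,0,0,-0.06,0,0,0,0,0,0,0,0,0,0,0,0],
)

```text
t: 56.1
tool_pos: [0.6199, -0.1888, 0.064]
tool_rot: [-0.13, -3.138, -0.0]
contact_force: [-0.7, 0.6, -1.8]
opening: 0.0118
grip_force: 71.4
```

>>> jog_arm(
  commands=[0,-0.05,0,0,0,0,0,0,0,0,0,0,0,0],
)

```text
t: 56.35
tool_pos: [0.6198, -0.1915, 0.064]
tool_rot: [-0.129, -3.138, -0.0]
contact_force: [0.3, -0.6, -1.4]
opening: 0.0116
grip_force: 71.4
```

>>> jog_arm(
  commands=[0,-0.04,0,0,0,0,0,0,0,0,0,0,0,0],
)

```text
t: 56.6
tool_pos: [0.6194, -0.1922, 0.0638]
tool_rot: [-0.129, -3.138, -0.005]
contact_force: [0.0, 5.4, -0.5]
opening: 0.0122
grip_force: 71.5
```

>>> jog_arm(
  commands=[0,-0.03,0.02,0,0,0,0,0,0,0,0,0,0,0],
)

```text
t: 56.85
tool_pos: [0.6194, -0.192, 0.0627]
tool_rot: [-0.128, -3.137, -0.01]
contact_force: [-1.4, 10.5, 0.9]
opening: 0.012
grip_force: 71.8
```

>>> jog_arm(
  commands=[0,0.05,0,0,0,0,0,0,0,0,0,0,0,40,0,0,0,0,0,0,40,0,0,0,0,0,0,40,0,0,-0.4,0,0,0,40,0,0,-0.8,0,0,0,40,0,0,-0.8,0,0,0,40,0,0.8,-0.6,0,0,0,40,0,0.8,-0.4,0,0,0,40,0,0.8,0,0,0,0,40,0,0.8,0,0,0,0,40,0,0.8,0,0,0,0,40,0,0,0,0,0,0,40,0,0,0,0,0,0,40],
)

```text
t: 58.6
tool_pos: [0.6396, 0.046, 0.2428]
tool_rot: [-0.129, -3.138, 0.001]
contact_force: [-0.3, 0.2, 0.5]
opening: 0.0402
grip_force: 0.0
```

```bash
python3 lidchk.py
python3 - <<'E'
from h import *
for c in ['side','top']:
    d=grab(c); W=cloud(d)
    for r in nets.silhouettes(c,'scoop')[:1]:
        w=W[r['mask']]; w=w[~np.isnan(w[:,0])]; w=w[w[:,1]>.15]; print(c,r['p'],np.median(w,axis=0),rect(w),np.percentile(w[:,2],[2,98]))
    qb=pick(W,.0925,.101,.5,.72,-.37,-.13)[:,:2]-[.6145,-.2505]; b=np.radians(-94.7); print(np.percentile(qb[:,0]*np.cos(b)+qb[:,1]*np.sin(b),[.5,99.5]))
E
```

```text
[0.639552   0.04595469 0.24282636] [-0.27377172  0.19370221  0.51717987]
side 0.83 x [-0.1029  0.0907] y [-0.0498  0.0642] z 0.085
  bar 99 [-0.0703 -0.0548]
top 0.69 x [-0.0975  0.0902] y [-0.0563  0.0582] z 0.084
  bar 88 [-0.066  -0.0514]
side 0.57 [0.53096087 0.28382784 0.01882762] (array([508.6, 267.5]), array([188.5, 120.4]), 59.98) [0.0035248 0.134128 ]
[-0.10450852  0.09972572]
top 0.61 [0.53015073 0.30619317 0.00783251] (array([503. , 292.3]), array([161.7,  99. ]), 33.7) [-0.00076001  0.12952282]
[-0.09917776  0.09911164]
```

```bash
python3 -c "
from station import job
print(job.finish_job())"
```

```text
the job is handed in; nothing more can be done
None
```

The job is handed in: all 8 biscuits are in the treat box, the lid measures about 1 mm from fully home in its grooves, and the scoop is released and standing in the empty tub; the judge returned no verdict.

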